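Put new brake pads away in the parts case

ROBOT

A 7-joint arm with a two-finger parallel gripper is mounted at the origin on the work surface. World frame = base frame: x ahead of the robot, y to its left, z up, the work surface at z = 0. Lengths are in m, angles in rad, forces in N, time in s.
With the tool pointing down it reaches from about 0.425 to 0.875 m from the base axis. Payload 9.9 kg.
Tool frame: the origin (TCP) lies on the mounting face of the last link; the fingertips stand 173 mm ahead of it and the grasp point (between the pads) lies 155 mm ahead of it; z points along the fingers, x is the direction in which the jaws open and shut, and the axes are right-handed (so a half turn about z gives the same grasp; the last joint's range is limited). The gripper opens to 85 mm and grips with 20 to 120 N. Pads are 22 mm wide; open, the fingers measure 114 mm over their backs; the gripper's body (76 mm by 85 mm) begins 54 mm behind the grasp point. The pads swing forward as they close: fully open they stand 13 mm farther back than shut.
Start: joints at [1.178, 0.576, 0.025, 1.437, -0.015, 1.129, -0.057], TCP at [0.205, -0.643, 0.405] pointing down, gripper open.
Joint ranges: [-2.76, 2.76], [-0.34, 2.15], [-1.52, 1.57], [0.19, 2.46], [-1.09, 4.23], [0.17, 1.99], [-2.82, 2.82]. Speed limits (rad/s): [2.22, 2.22, 3.01, 3.01, 3.14, 3.14, 3.14].

INTERFACE

Orientations are given as a rotation vector (axis times angle).
In Python, from station import monitor, capture, manip gives the robot as it stands.
- The arm moves only by the tool move_arm, never from a script. Its argument "targets" is one flat list of numbers, 5 for each row, row after row: the opening, from 0 (shut) to 1 (fully open), then the shift along the tool's x, y, z normalised to -1 to 1, where 1 is 200 mm, then the turn about the tool's z normalised to -1 to 1, where 1 is 180 degrees. A call has exactly 10 rows; each row is the pose to reach, as a shift and turn from the pose commanded when the call began, along the tool's axes at that moment, turning the shorter way round; what a row does not reach only later rows make up. A row lasts 1/10 s, in which the tool goes at most 50 mm and 8.59 degrees, less where a joint would pass 70% of its speed; a pose out of reach is approached as far as the arm can. A call with a number of a shift or a turn outside -1 to 1 is refused whole. A call with a gripper value outside its range is refused whole. The fingers move at their own pace and stop on an object; "force" is the grip in N (left out, the last holds). Time passes only in rows, so rows that repeat a pose let the fingers close, or fill a call up. It gives the time, the measured TCP pose, the force and the opening at its end, in the units of the state.
- monitor.get_obs(): the state, without advancing time (a new reading comes with each control period).
- capture(name): name is "side" or "top" or "wrist"; returns a dict with "img" (480x640x3 uint8, red, green, blue), "K" (3x3 intrinsics, pixels), "distortion" ([k1, k2, p1, p2, k3] as OpenCV has them; the pictures are not rectified), "extrinsics" (4x4, takes a point from world to camera coordinates); the wrist camera has in their place "hand_eye" (4x4, takes a point from camera to tool coordinates, whose origin is the TCP and whose axes are the tool frame's). Camera axes: x right, y down, z forward; pixel columns grow to the right and rows downward; lengths in m; the calibration is good to about 2 mm. A picture is of the moment at which its call begins: read the wrist's pose just before it. There is no depth.
- manip.job_done(): hands the job in, once; it reports no verdict.
The state is a dict: "time_s": time; "joint_pos": joint angles; "qvel": joint speeds; "effort": joint torques, N m; "position": TCP position; "tool_rot": TCP orientation; "ft_force": force on the tool from outside, world axes, zero at the start; "torque": the same for the moment, N m; "grip_width": finger opening in m.
Only numpy, scipy, OpenCV 4.12 (cv2) and the standard library are available. Lean on these libraries where they do the work, as an engineer would, in place of code of your own. Each camera call takes 0.05 s, during which the arm holds its last target.

TASK

Fold both flaps of the carton right back, then take out every brake pad in it and stand each one upright, fully home, in a slot of its own in the rack inside the grey case. When all the pads are in, shut the case's lid, and then swing the hasp down over the staple until it lies against the case's front. Leave the tin, the wooden block and the spanner where they are.

Things in the scene. Friction and masses are not known exactly. Their poses are not given: they have to be found in the camera images.
- carton: the cardboard carton, fixed, outside 100 (x) x 232 (y) x 70 high, walls 4, floor 4 thick. Origin: centre of its underside. Inside, a white card insert 28 high (above the bench) has five grooves along x, 12.5 wide and 92 long, at y = -80, -40, 0, 40, 80; pads stand in them on the floor at z = 4, their tops at 56
- case: the grey steel parts case, fixed, outside 116 (x) x 232 (y) x 74 high, walls 3. Origin: centre of its underside. Front (staple) faces -x, lid hinged on the +x rim. Inside, a pale wooden slotted rack, its top 34 above the bench. The staple (catch) is a small steel loop on the middle of the front wall, 18 to 31 below the rim, standing out 12
- flap_near (a joint): angle of the carton's flap on its -x edge: 0 lying shut over the carton, 1.57 upright, about 3 folded right back outwards; stays where left
- flap_far (a joint): the same for the flap on the carton's +x edge
- flap_near_hinge (a point): middle of the hinge line (along the carton's y) of the -x flap, 70 above the bench; the flap is 46 long from hinge to free edge, 232 wide, 3 thick
- flap_far_hinge (a point): middle of the hinge line of the +x flap, same sizes
- lid (a joint): angle of the case's lid: 0 shut, 1.95 fully open (leaning back); its hinge is a little stiff; tipped forward below about 1 it falls shut slowly by its own weight
- lid_hinge (a point): middle of the lid's hinge line (along the case's y) on the case's +x rim; the lid is a plate 116 long from hinge to free edge, 232 wide, 4 thick, with a low black handle (12 high) on its outside within 40 of the middle
- hasp (a joint): angle of the hasp, a slotted steel strap 32 wide, 45 long, 3 thick, hinged to the middle of the lid's free edge: with the lid shut, 0 hangs straight down the case's front with the staple through its slot, 1.57 points level out from the front, 2.4 is as far up as it goes; stiff, stays where left
- hasp_hinge (a point): middle of the hasp's hinge line (along the case's y)
- hasp_tip (a point): middle of the hasp's free end
- slot0 (a point): middle of the mouth of a rack slot (at y = -80 in the case, 34 above the bench); the slot runs along the case's x: 70 long, 14 wide, 24 deep, 3 mm chamfers; its floor is 10 above the bench, so a seated pad's top is at 62
- slot1 (a point): middle of the mouth of a rack slot (at y = -40 in the case, 34 above the bench); the slot runs along the case's x: 70 long, 14 wide, 24 deep, 3 mm chamfers; its floor is 10 above the bench, so a seated pad's top is at 62
- slot2 (a point): middle of the mouth of a rack slot (at y = 0 in the case, 34 above the bench); the slot runs along the case's x: 70 long, 14 wide, 24 deep, 3 mm chamfers; its floor is 10 above the bench, so a seated pad's top is at 62
- slot3 (a point): middle of the mouth of a rack slot (at y = 40 in the case, 34 above the bench); the slot runs along the case's x: 70 long, 14 wide, 24 deep, 3 mm chamfers; its floor is 10 above the bench, so a seated pad's top is at 62
- slot4 (a point): middle of the mouth of a rack slot (at y = 80 in the case, 34 above the bench); the slot runs along the case's x: 70 long, 14 wide, 24 deep, 3 mm chamfers; its floor is 10 above the bench, so a seated pad's top is at 62
- pad0: a motorcycle brake pad standing on its long edge: a dark steel backing plate 64 long (its x) x 5 x 52 high with a 5 mm grey friction block on one face (10 thick in all, along its y). Origin: centre of its underside; z up. At the start it stands loosely in one of the grooves of the carton's card insert and may lie up to 13 mm off the groove's middle lengthwise. None if this pad is absent
- pad1: a motorcycle brake pad standing on its long edge: a dark steel backing plate 64 long (its x) x 5 x 52 high with a 5 mm grey friction block on one face (10 thick in all, along its y). Origin: centre of its underside; z up. At the start it stands loosely in one of the grooves of the carton's card insert and may lie up to 13 mm off the groove's middle lengthwise. None if this pad is absent
- pad2: a motorcycle brake pad standing on its long edge: a dark steel backing plate 64 long (its x) x 5 x 52 high with a 5 mm grey friction block on one face (10 thick in all, along its y). Origin: centre of its underside; z up. At the start it stands loosely in one of the grooves of the carton's card insert and may lie up to 13 mm off the groove's middle lengthwise. None if this pad is absent
- pad3: a motorcycle brake pad standing on its long edge: a dark steel backing plate 64 long (its x) x 5 x 52 high with a 5 mm grey friction block on one face (10 thick in all, along its y). Origin: centre of its underside; z up. At the start it stands loosely in one of the grooves of the carton's card insert and may lie up to 13 mm off the groove's middle lengthwise. None if this pad is absent
- pad4: a motorcycle brake pad standing on its long edge: a dark steel backing plate 64 long (its x) x 5 x 52 high with a 5 mm grey friction block on one face (10 thick in all, along its y). Origin: centre of its underside; z up. At the start it stands loosely in one of the grooves of the carton's card insert and may lie up to 13 mm off the groove's middle lengthwise. None if this pad is absent
- tin: bystander: blue paint tin, 84 across, 107 high; origin: centre of its underside
- block: bystander: wooden block 50 x 120 x 35; origin: centre of its underside
- spanner: bystander: spanner 150 long, lying flat; origin near its middle

How it is judged:
On the way, in this order (a step that is already met when the one before it is completed fails the run):
1. both carton flaps are folded back (value of joint each of flap_near, flap_far above 1.8 rad), for 0.2 s.
2. every pad stands upright, fully home, in a slot of the rack (z of each of pad0, pad1, pad2, pad3, pad4 in the frame of case below 0.016 m and angle between each of pad0, pad1, pad2, pad3, pad4's own z axis and vertical below 0.3 rad and (horizontal distance between pad0 and slot0 below 0.012 m or horizontal distance between pad0 and slot1 below 0.012 m or horizontal distance between pad0 and slot2 below 0.012 m or horizontal distance between pad0 and slot3 below 0.012 m or horizontal distance between pad0 and slot4 below 0.012 m) and (horizontal distance between pad1 and slot0 below 0.012 m or horizontal distance between pad1 and slot1 below 0.012 m or horizontal distance between pad1 and slot2 below 0.012 m or horizontal distance between pad1 and slot3 below 0.012 m or horizontal distance between pad1 and slot4 below 0.012 m) and (horizontal distance between pad2 and slot0 below 0.012 m or horizontal distance between pad2 and slot1 below 0.012 m or horizontal distance between pad2 and slot2 below 0.012 m or horizontal distance between pad2 and slot3 below 0.012 m or horizontal distance between pad2 and slot4 below 0.012 m) and (horizontal distance between pad3 and slot0 below 0.012 m or horizontal distance between pad3 and slot1 below 0.012 m or horizontal distance between pad3 and slot2 below 0.012 m or horizontal distance between pad3 and slot3 below 0.012 m or horizontal distance between pad3 and slot4 below 0.012 m) and (horizontal distance between pad4 and slot0 below 0.012 m or horizontal distance between pad4 and slot1 below 0.012 m or horizontal distance between pad4 and slot2 below 0.012 m or horizontal distance between pad4 and slot3 below 0.012 m or horizontal distance between pad4 and slot4 below 0.012 m)), for 0.2 s.
3. the lid is shut over them (all of step 2 and value of joint lid below 0.06 rad), for 0.2 s.
4. the hasp is swung down over the staple (value of joint lid below 0.06 rad and value of joint hasp below 0.25 rad), for 0.2 s.
At the end, for the whole second after the job is handed in: Every pad present stands in a slot of the case's rack (underside within 6 mm of the slot floor, within 12 mm of a slot's middle, leaning under 0.3 rad) and is at rest; lid shut to within 0.06 rad; hasp within 0.25 rad of hanging straight down over the staple (all of step 2 and all of step 4 and linear speed of each of pad0, pad1, pad2, pad3, pad4 below 0.03 m/s); the robot touches nothing.
It fails at once if the tin is moved more than 5 cm (distance of tin from where it was at the start of the episode above 0.05 m).
It fails at once if the block is moved more than 5 cm (distance of block from where it was at the start of the episode above 0.05 m).
It fails at once if the spanner is moved more than 5 cm (distance of spanner from where it was at the start of the episode above 0.05 m).
Of pad0, pad1, pad2, pad3, pad4 only 3 to 5 are there at a start; the rules pass over those that are not, and their reading is None.
At some moment in a run one of pad0, pad1, pad2, pad3, pad4 may be knocked a few centimetres aside while the robot is not near it.
It also fails if it takes over 210 s, if anything falls off the work surface, if the arm or the gripper's body presses on something with over 40 N, if the wrist force passes 120 N, or if a joint passes its speed limit or range.

## Working session

There is one attempt and no reset: what is moved stays moved. The work goes in short steps, Python scripts to look and compute and a tool call to move; the robot and the scene stay as the last step left them, time stands still between calls to the robot, and variables do not carry over. Pictures are saved under pics/ and viewed, and the job is handed in when it is done.

Besides the shell and the picture viewer there is one more tool, called after "Request:" by a JSON object that holds its "op" and its "data". move_arm: Moves the arm, as the interface text tells. Scaled input: -1 to 1 covers 200 mm each way for a shift and 180 degrees each way for a turn. Its arguments: {"type":"object","properties":{"targets":{"type":"array","items":{"type":"number","minimum":-1,"maximum":1}},"force":{"type":"number"}},"required":["targets"]}

```bash
mkdir -p pics; ls; python3 - <<'E'
from station import monitor,capture,manip
import cv2,numpy as np
print(monitor.get_obs())
for n in ["side","top","wrist"]:
    c=capture(n); cv2.imwrite(f"pics/{n}0.png",c["img"][:,:,::-1])
    print(n,c["K"],c["distortion"],c.get("extrinsics",c.get("hand_eye")))
E
```

```text
pics
{'time_s': 0.0, 'joint_pos': array([ 1.17822192,  0.57653599,  0.02486143,  1.43791066, -0.01500978,
        1.12901446, -0.05650398]), 'qvel': array([ 0.00018697, -0.00056346, -0.00054735, -0.00018948, -0.00157292,
        0.00183516,  0.00063224]), 'effort': array([-2.17668476e-04, -7.65763807e+01,  2.24967197e+00, -2.85961246e+01,
        1.49890292e-02,  1.27517490e-02, -1.04020617e-05]), 'position': array([ 0.20508831, -0.64291202,  0.40383927]), 'tool_rot': array([-2.53588779e+00,  1.85286053e+00,  2.21404427e-03]), 'ft_force': array([ 0.36096095, -0.83125277, -0.7394347 ]), 'torque': array([ 0.01000282, -0.00057549, -0.00946535]), 'grip_width': 0.0851713449094386}
side [[474.34066247   0.         317.8891054 ]
 [  0.         474.34066247 247.05949186]
 [  0.           0.           1.        ]] [-0.02047044  0.          0.          0.          0.        ] [[-0.98080264 -0.19499336  0.00194237  0.60204967]
 [-0.12150766  0.60332356 -0.78818562  0.14198117]
 [ 0.15251908 -0.77329055 -0.61543452  1.17835247]
 [ 0.          0.          0.          1.        ]]
top [[545.37393933   0.         317.14213843]
 [  0.         545.37393933 239.06747815]
 [  0.           0.           1.        ]] [-0.10611898  0.          0.          0.          0.        ] [[ 0.00840264 -0.99966651  0.02441843 -0.01809438]
 [-0.98262621 -0.01278211 -0.18515492  0.58944948]
 [ 0.18540529 -0.0224384  -0.98240592  1.25497073]
 [ 0.          0.          0.          1.        ]]
wrist [[398.85236242   0.         317.62856229]
 [  0.         398.85236242 235.84613985]
 [  0.           0.           1.        ]] [-0.08488074  0.          0.          0.          0.        ] [[ 9.99999575e-01  7.92975122e-04  4.70275464e-04 -1.78647210e-04]
 [-8.91555230e-04  9.61645258e-01  2.74294739e-01 -6.95292500e-02]
 [-2.34729265e-04 -2.74295042e-01  9.61645556e-01  3.07547683e-02]
 [ 0.00000000e+00  0.00000000e+00  0.00000000e+00  1.00000000e+00]]
```

View pics/top0.png

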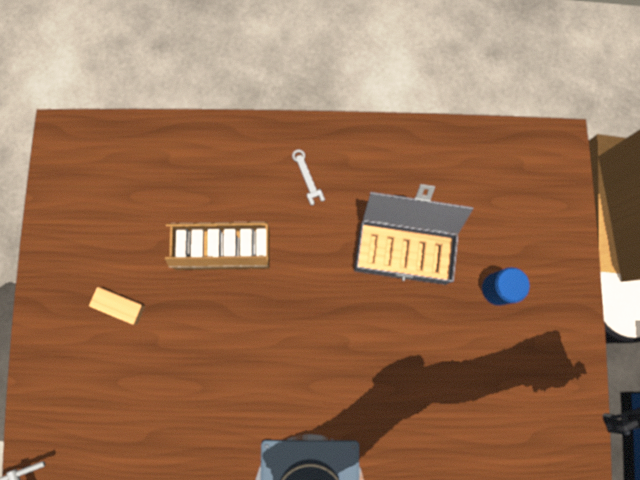

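View pics/side0.png

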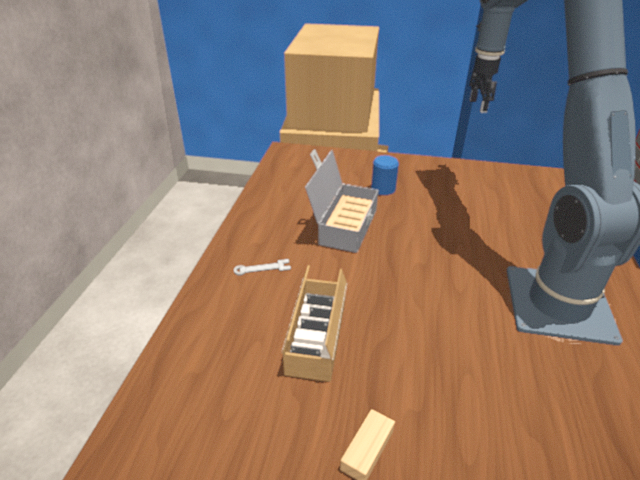

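View pics/wrist0.png

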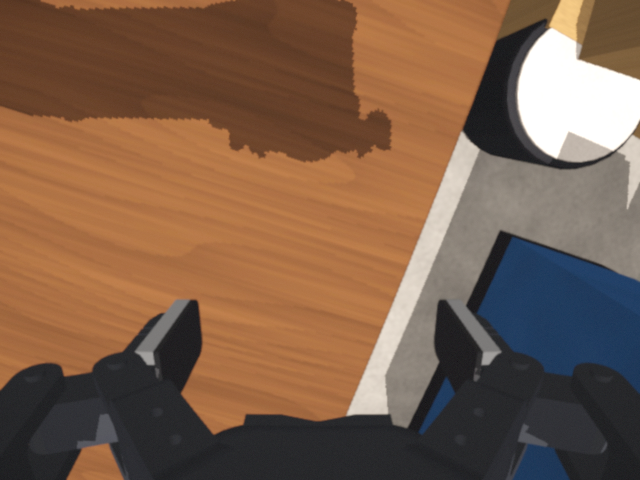

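```bash
cat > h.py <<'E'
import numpy as np,cv2
from station import monitor,capture,manip
from scipy.spatial.transform import Rotation as R
def pose():
    o=monitor.get_obs(); T=np.eye(4); T[:3,:3]=R.from_rotvec(o["tool_rot"]).as_matrix(); T[:3,3]=o["position"]; return o,T
def cam(n):
    o,T=pose(); c=capture(n)
    if n=="wrist": c["E"]=np.linalg.inv(T@c["hand_eye"])
    else: c["E"]=c["extrinsics"]
    return c
def proj(c,P):
    P=np.atleast_2d(np.array(P,float)); E=c["E"]
    return cv2.projectPoints(P,cv2.Rodrigues(E[:3,:3])[0],E[:3,3],c["K"],np.array(c["distortion"]))[0][:,0]
def ray(c,uv):
    p=cv2.undistortPoints(np.array(uv,float).reshape(-1,1,2),c["K"],np.array(c["distortion"]))[:,0]
    d=np.c_[p,np.ones(len(p))]@c["E"][:3,:3]
    return -c["E"][:3,:3].T@c["E"][:3,3],d
def onz(c,uv,z):
    o,d=ray(c,uv); return o+d*((z-o[2])/d[:,2])[:,None]
def tri(cs,uvs):
    A=np.zeros((3,3));b=np.zeros(3)
    for c,uv in zip(cs,uvs):
        o,d=ray(c,[uv]); d=d[0]/np.linalg.norm(d[0]); M=np.eye(3)-np.outer(d,d); A+=M;b+=M@o
    return np.linalg.solve(A,b)
def save(c,name,crop=None,s=1):
    im=c["img"][:,:,::-1]
    if crop: x0,y0,x1,y1=crop; im=im[y0:y1,x0:x1]
    cv2.imwrite("pics/"+name,cv2.resize(im,None,fx=s,fy=s,interpolation=cv2.INTER_CUBIC))
E
python3 - <<'E'
from h import *
c=cam("top"); save(c,"t1.png",(150,200,290,290),5.5); save(c,"t2.png",(340,170,490,300),5)
c=cam("side"); save(c,"s1.png",(270,255,370,390),4.4); save(c,"s2.png",(290,140,400,260),5)
E
```

```text
(no output)
```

View pics/t1.png

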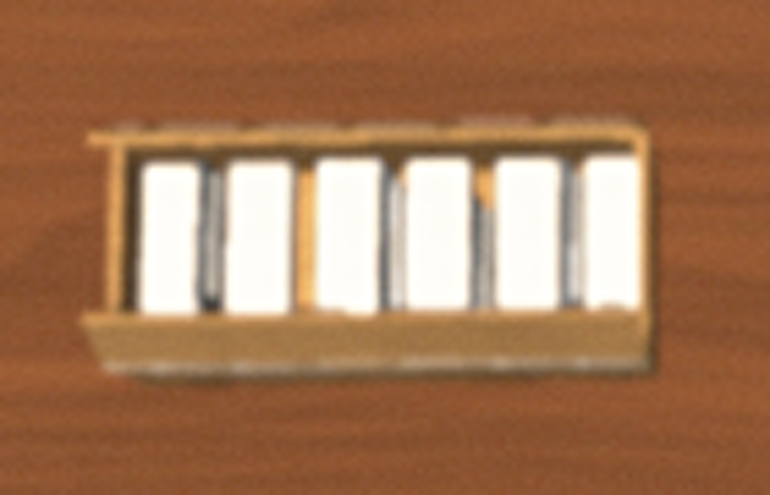

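View pics/t2.png

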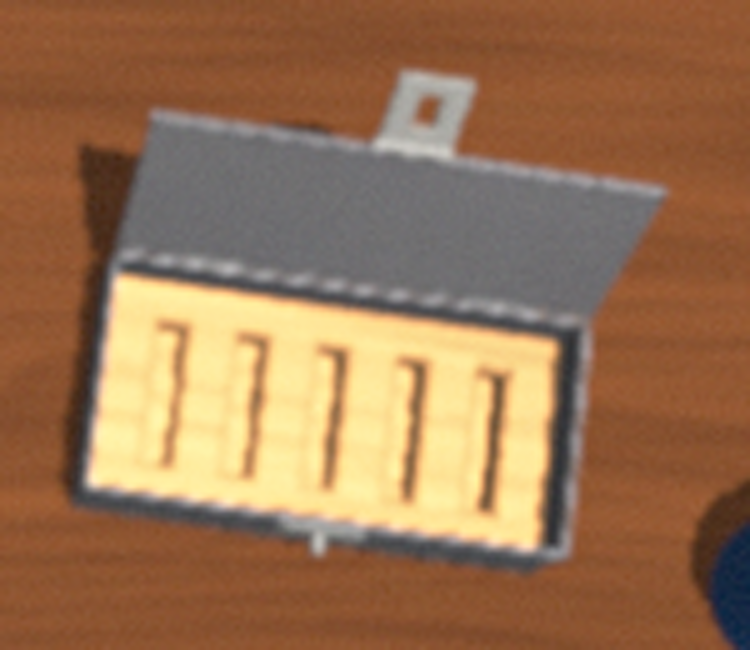

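View pics/s1.png

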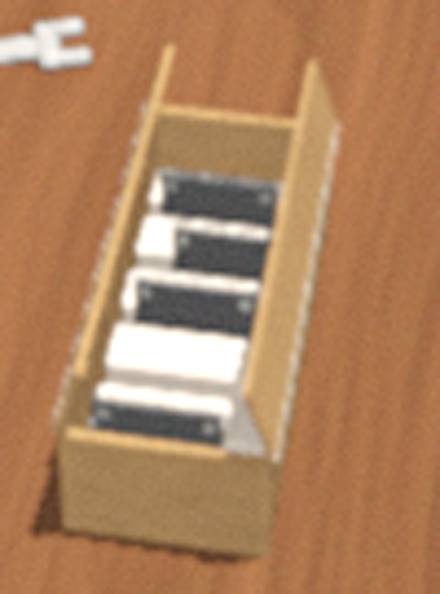

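View pics/s2.png

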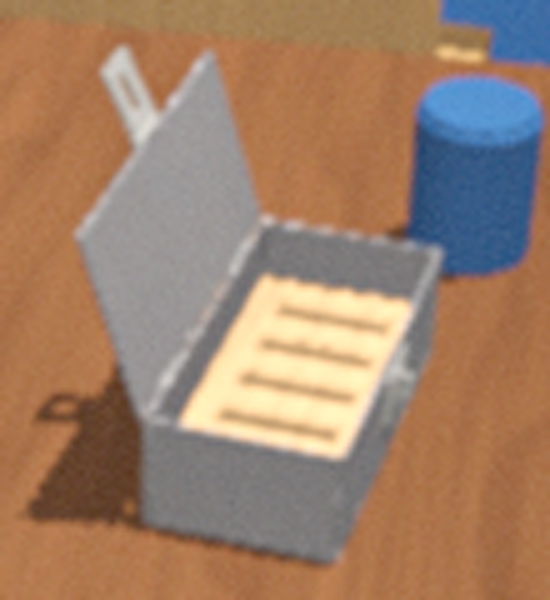

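```bash
python3 - <<'E'
from h import *
t=cam("top"); s=cam("side")
print(ray(t,[[320,240]])[0],ray(s,[[320,240]])[0])
def m(x,y,x0,y0,k): return [(x+.5)/k-.5+x0,(y+.5)/k-.5+y0]
f=lambda x,y:m(x,y,150,200,5.5)
print("carton z70 topleft wall", onz(t,[f(107,145),f(105,313),f(650,130),f(650,318)],.07).round(4))
print("near flap bottom edge",onz(t,[f(105,372),f(648,372)],.07).round(4))
g=lambda x,y:m(x,y,340,170,5)
print("case rim corners",onz(t,[g(112,265),g(75,490),g(590,322),g(568,555)],.074).round(4))
sl=[(172,395),(251,407),(331,418),(411,430),(491,440)]
P=onz(t,[g(*a) for a in sl],.034); print("slots",P.round(4), np.diff(P,axis=0).round(4))
print("staple",onz(t,[g(319,550)],.05))
print("lid far",onz(t,[g(152,112),g(665,190)],.18),"hasp",onz(t,[g(440,75)],.2))
h=lambda x,y:m(x,y,290,140,5)
print("lid corners tri",tri([t,s],[g(152,112),h(80,235)]),tri([t,s],[g(665,190),h(208,55)]),"hasptip",tri([t,s],[g(440,75),h(118,55)]))
q=lambda x,y:m(x,y,270,255,4.4)
print("flap tips tri: far +y",tri([t,s],[f(90,138),q(80,375)]),"far -y",tri([t,s],[f(648,130),q(170,45)]),"near -y",tri([t,s],[f(648,318),q(312,62)]),"near +y",tri([t,s],[f(85,318),q(248,390)]))
print("carton side rim +y end",onz(s,[q(68,430),q(272,460)],.07))
E
```

```text
[0.34668234 0.0176056  1.34247199] [0.42802248 0.94294394 0.8359369 ]
carton z70 topleft wall [[0.6141 0.3427 0.07  ]
 [0.5403 0.3392 0.07  ]
 [0.6237 0.1066 0.07  ]
 [0.5413 0.1046 0.07  ]]
near flap bottom edge [[0.5148 0.3378 0.07  ]
 [0.518  0.1049 0.07  ]]
case rim corners [[ 0.6275 -0.1182  0.074 ]
 [ 0.519  -0.1     0.074 ]
 [ 0.6029 -0.349   0.074 ]
 [ 0.4903 -0.3341  0.074 ]]
slots [[ 0.5717 -0.1514  0.034 ]
 [ 0.5662 -0.1902  0.034 ]
 [ 0.5613 -0.2296  0.034 ]
 [ 0.5557 -0.2691  0.034 ]
 [ 0.5512 -0.3087  0.034 ]] [[-0.0055 -0.0388  0.    ]
 [-0.005  -0.0394  0.    ]
 [-0.0055 -0.0395  0.    ]
 [-0.0045 -0.0397  0.    ]]
staple [[ 0.49447195 -0.21946548  0.05      ]]
lid far [[ 0.67368147 -0.12516159  0.18      ]
 [ 0.64199101 -0.35511395  0.18      ]] hasp [[ 0.68720907 -0.2501721   0.2       ]]
lid corners tri [ 0.67223225 -0.12448429  0.18549409] [ 0.64267402 -0.3548747   0.18082934] hasptip [ 0.67661762 -0.24246879  0.23286266]
flap tips tri: far +y [0.60773667 0.33910596 0.11278496] far -y [0.61561402 0.10460974 0.1115984 ] near -y [0.5373156  0.10263497 0.11075931] near +y [0.53111983 0.33577046 0.11626027]
carton side rim +y end [[0.61542274 0.33681789 0.07      ]
 [0.51946793 0.33532948 0.07      ]]
```

```bash
cat > go.py <<'E'
# usage: go.py ang  x,y,z  x,y,z ...   (world TCP targets) prints normalised shifts/turn
import sys
from h import *
o,T=pose(); a=np.degrees(np.arctan2(T[1,0],T[0,0]))
print("t",round(o["time_s"],2),"pos",T[:3,3].round(4),"xang",a.round(2),"F",o["ft_force"].round(1),"w",round(o["grip_width"],4),"tilt",np.degrees(np.arccos(-T[2,2])).round(2))
if len(sys.argv)>1:
    ta=float(sys.argv[1]); d=(ta-a+180)%360-180
    for s in sys.argv[2:]:
        p=np.array(eval("["+s+"]"),float)
        print(s,"->",(T[:3,:3].T@(p-T[:3,3])/0.2).round(3),"turn",(-d/180).round(4))
E
python3 go.py -- -91 .3,-.5,.44 .45,-.45,.43; python3 go.py -91 .3,-.5,.44 .35,-.52,.43 .45,-.45,.43
python3 - <<'E'
from h import *
t=cam("top");print("tin top",onz(t,[[512,285]],.107),"spanner",onz(t,[[299,155],[317,198]],.005),"block",onz(t,[[115,306]],.035))
E
```

```text
t 0.35 pos [ 0.2051 -0.6431  0.4045] xang -72.31 F [-0.3  0.5  0.6] w 0.0854 tilt 0.02
t 0.35 pos [ 0.2051 -0.6431  0.4045] xang -72.31 F [-0.3  0.5  0.6] w 0.0854 tilt 0.02
.3,-.5,.44 -> [-0.537 -0.669 -0.177] turn 0.1039
.35,-.52,.43 -> [-0.366 -0.877 -0.127] turn 0.1039
.45,-.45,.43 -> [-0.548 -1.46  -0.127] turn 0.1039
tin top [[ 0.4771206  -0.46446142  0.107     ]] spanner [[ 0.81883979  0.03565149  0.005     ]
 [ 0.70497743 -0.01169237  0.005     ]] block [[0.42346451 0.47218532 0.035     ]]Traceback (most recent call last):
  File "go.py", line 7, in <module>
    ta=float(sys.argv[1]); d=(ta-a+180)%360-180
ValueError: could not convert string to float: '--'
```

Request:
{"op": "move_arm", "data": {"targets": [0, -0.05, -0.1, -0.02, 0.02, 0, -0.12, -0.3, -0.05, 0.04, 0, -0.2, -0.5, -0.08, 0.06, 0, -0.28, -0.7, -0.1, 0.08, 0, -0.36, -0.87, -0.13, 0.1, 0, -0.42, -0.95, -0.13, 0.1, 0, -0.5, -1, -0.13, 0.1, 0, -0.6, -1, -0.13, 0.1, 0, -0.65, -1, -0.13, 0.1, 0, -0.65, -1, -0.13, 0.1]}}

```text
time_s: 1.4
position: [0.3559, -0.4577, 0.4311]
tool_rot: [-2.216, 2.227, -0.0]
ft_force: [-0.1, -0.6, 0.1]
grip_width: -0.0005
```

```bash
python3 go.py -91 .47,-.32,.43 .48,-.15,.43
```

```text
t 1.4 pos [ 0.3559 -0.4577  0.4311] xang -90.28 F [-0.1 -0.6  0.1] w -0.0005 tilt 0.02
.47,-.32,.43 -> [-0.691 -0.567  0.006] turn 0.004
.48,-.15,.43 -> [-1.541 -0.613  0.006] turn 0.004
```

Request:
{"op": "move_arm", "data": {"targets": [0, -0.1, -0.15, 0, 0.004, 0, -0.3, -0.3, 0, 0.004, 0, -0.5, -0.5, 0, 0.004, 0, -0.7, -0.7, 0, 0.004, 0, -0.9, -0.85, 0, 0.004, 0, -1, -1, 0, 0.004, 0, -1, -1, 0, 0.004, 0, -1, -1, 0, 0.004, 0, -1, -1, 0, 0.004, 0, -1, -1, 0, 0.004]}}

```text
time_s: 2.4
position: [0.5563, -0.2614, 0.4308]
tool_rot: [2.198, -2.244, 0.001]
ft_force: [0.5, -0.3, 0.3]
grip_width: 0.0001
```

```bash
python3 go.py -91 .57,.2,.43
python3 - <<'E'
from h import *
c=cam("wrist"); save(c,"w1.png")
print(proj(c,[[.5612,-.2298,.034],[.5717,-.1514,.034],[.5512,-.3087,.034]]))
import pickle; pickle.dump(c,open("w1.pkl","wb"))
E
```

```text
t 2.4 pos [ 0.5563 -0.2614  0.4308] xang -91.2 F [ 0.5 -0.3  0.3] w 0.0001 tilt 0.05
.57,.2,.43 -> [-2.308e+00 -2.000e-02  2.000e-03] turn -0.0011
[[283.19153043 195.180591  ]
 [198.6385545  185.99801419]
 [368.00557103 204.08677858]]
```

View pics/w1.png

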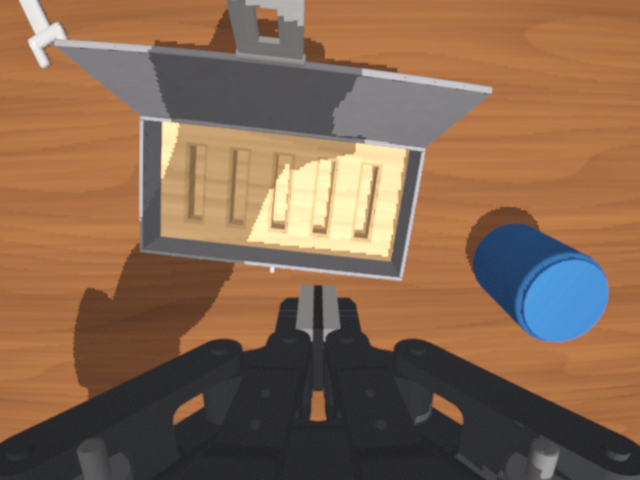

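```bash
python3 - <<'E'
from h import *
import pickle; c=pickle.load(open("w1.pkl","rb")); save(c,"w1z.png",(130,100,440,290),2.58)
save(c,"w1zz.png",(170,130,290,235),6)
E
```

```text
(no output)
```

View pics/w1z.png

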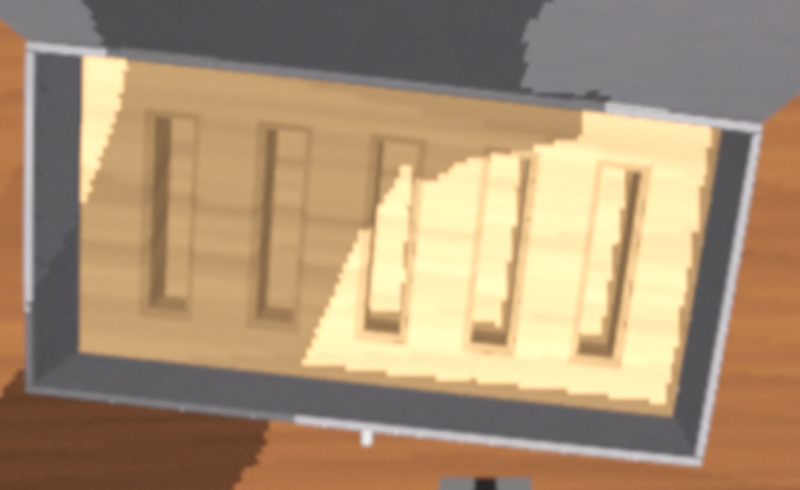

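View pics/w1zz.png

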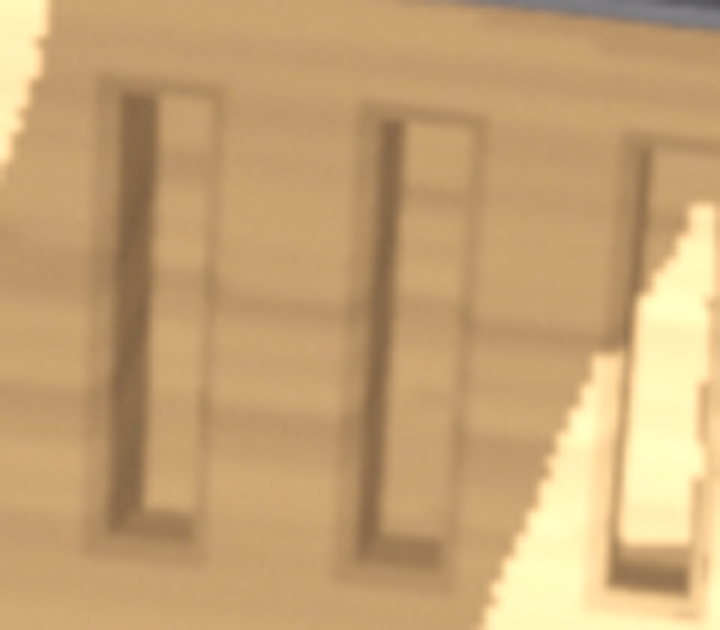

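```bash
python3 - <<'E'
from h import *
import pickle; c=pickle.load(open("w1.pkl","rb"))
S=[[(600,162),(650,168),(621,366),(573,358)],[(488,148),(537,153),(516,354),(465,348)],[(375,135),(425,140),(407,341),(358,335)],[(259,122),(312,127),(298,328),(249,323)],[(148,112),(200,116),(191,320),(141,314)]]
W=[];L=[]
for i,s in enumerate(S):
    u=[((x+.5)/2.58-.5+130,(y+.5)/2.58-.5+100) for x,y in s]
    P=onz(c,u,.034)[:,:2]; far=P[:2].mean(0);near=P[2:].mean(0)
    W.append(P.mean(0)); L.append([np.linalg.norm(far-near),np.linalg.norm(P[0]-P[1]),np.degrees(np.arctan2(*(far-near)[::-1]))])
W=np.array(W); print(W.round(4),np.array(L).round(4))
loc=np.c_[np.zeros(5),[-.08,-.04,0,.04,.08]]
mu=W.mean(0); H=loc.T@(W-mu); 
yaw=np.arctan2(-(loc[:,1]@(W-mu)[:,0]),loc[:,1]@(W-mu)[:,1]); print("center",mu,"yaw",yaw,np.degrees(yaw))
ex=np.array([np.cos(yaw),np.sin(yaw)]);ey=np.array([-ex[1],ex[0]])
print((W-(mu+loc[:,1:]*ey)).round(4))
# rim
Rm=[(28,47),(28,390),(760,128),(700,462)]
P=onz(c,[((x+.5)/2.58-.5+130,(y+.5)/2.58-.5+100) for x,y in Rm],.074)[:,:2]; print("rim local",((P-mu)@np.c_[ex,ey]).round(4))
E
```

```text
[[ 0.5525 -0.3072]
 [ 0.5579 -0.2676]
 [ 0.5635 -0.2281]
 [ 0.569  -0.188 ]
 [ 0.5735 -0.1485]] [[ 0.073   0.0179 -7.3227]
 [ 0.0737  0.0173 -7.0902]
 [ 0.0733  0.0176 -7.4154]
 [ 0.0732  0.0187 -7.4526]
 [ 0.074   0.0185 -7.8471]]
center [ 0.56328066 -0.22789873] yaw -0.1330365196285702 -7.622431095826406
[[-0.0002 -0.    ]
 [-0.0001 -0.0001]
 [ 0.0002 -0.0002]
 [ 0.0005  0.0002]
 [-0.0004  0.0001]]
rim local [[ 0.0559  0.1152]
 [-0.0569  0.1153]
 [ 0.0561 -0.1145]
 [-0.0567 -0.1145]]
```

Request:
{"op": "move_arm", "data": {"targets": [0, -0.1, 0, 0, 0, 0, -0.3, 0, 0, 0, 0, -0.55, 0, 0, 0, 0, -0.8, 0, 0, 0, 0, -1, 0, 0, 0, 0, -1, 0, 0, 0, 0, -1, 0, 0, 0, 0, -1, 0, 0, 0, 0, -1, 0, 0, 0, 0, -1, 0, 0, 0]}}

```text
time_s: 3.45
position: [0.5607, -0.0609, 0.4307]
tool_rot: [2.199, -2.244, 0.0]
ft_force: [0.8, 1.1, -0.3]
grip_width: 0.0
```

Request:
{"op": "move_arm", "data": {"targets": [0, -0.1, 0, 0, 0, 0, -0.3, 0, 0, 0, 0, -0.55, 0, 0, 0, 0, -0.8, 0, 0, 0, 0, -1, 0, 0, 0, 0, -1, 0, 0, 0, 0, -1, 0, 0, 0, 0, -1, 0, 0, 0, 0, -1, 0, 0, 0, 0, -1, 0, 0, 0]}}

```text
time_s: 4.45
position: [0.5646, 0.139, 0.4308]
tool_rot: [2.199, -2.244, 0.0]
ft_force: [-0.3, 0.6, -0.3]
grip_width: -0.0002
```

```bash
python3 go.py -91 .57,.2,.43
python3 - <<'E'
from h import *
c=cam("wrist"); save(c,"w2.png",None,1.25)
import pickle; pickle.dump(c,open("w2.pkl","wb"))
E
```

```text
t 4.45 pos [0.5646 0.139  0.4308] xang -91.16 F [-0.3  0.6 -0.3] w -0.0002 tilt 0.02
.57,.2,.43 -> [-0.305 -0.021  0.004] turn -0.0009
```

View pics/w2.png

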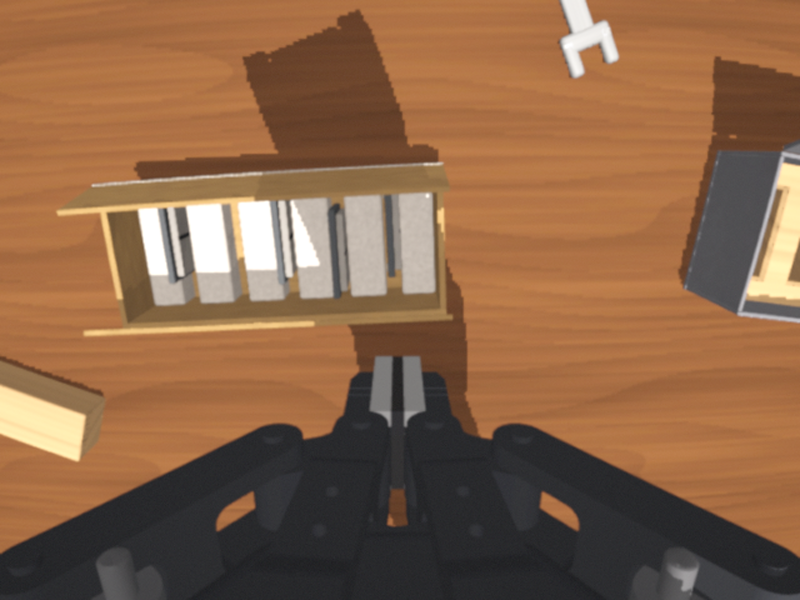

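```bash
python3 - <<'E'
from h import *
import pickle; c=pickle.load(open("w2.pkl","rb"))
f=lambda L:[((x+.5)/1.25-.5,(y+.5)/1.25-.5) for x,y in L]
P=onz(c,f([(92,186),(440,163)]),.07); print("far hinge?",P.round(4))
P=onz(c,f([(102,213),(124,328),(446,208),(449,318)]),.07); print("rim",P.round(4))
P=onz(c,f([(58,212),(448,190)]),.115); print("far flap tip",P.round(4))
P=onz(c,f([(84,334),(452,317)]),.112); print("near flap tip",P.round(4))
# near card ends z=.028 centers
P=onz(c,f([(155,305),(190,302),(200,303),(236,301),(248,301),(287,298),(300,299),(340,297),(352,296),(387,294),(402,293),(435,292)]),.028); print(P.round(4))
save(c,"w2z.png",(60,120,370,280),2.58)
E
```

```text
far hinge? [[0.6202 0.343  0.07  ]
 [0.6278 0.1101 0.07  ]]
rim [[0.6018 0.3388 0.07  ]
 [0.5191 0.3369 0.07  ]
 [0.5989 0.1061 0.07  ]
 [0.5226 0.1035 0.07  ]]
far flap tip [[0.6079 0.3393 0.115 ]
 [0.6138 0.1093 0.115 ]]
near flap tip [[0.53   0.3395 0.112 ]
 [0.5374 0.1061 0.112 ]]
[[0.5235 0.3327 0.028 ]
 [0.5254 0.3035 0.028 ]
 [0.5245 0.2955 0.028 ]
 [0.5256 0.2663 0.028 ]
 [0.5254 0.2567 0.028 ]
 [0.5273 0.2256 0.028 ]
 [0.5262 0.2154 0.028 ]
 [0.5273 0.1841 0.028 ]
 [0.5279 0.1747 0.028 ]
 [0.529  0.1474 0.028 ]
 [0.5295 0.1358 0.028 ]
 [0.5299 0.1102 0.028 ]]
```

View pics/w2z.png

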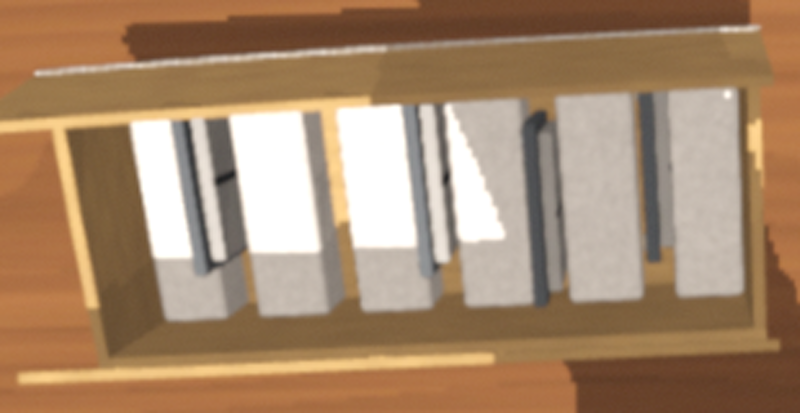

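```bash
python3 go.py -88.2 .573,.222,.43 .573,.222,.26
```

```text
t 4.5 pos [0.5646 0.1393 0.4308] xang -91.13 F [-0.2  0.1  0.8] w -0.0002 tilt 0.01
.573,.222,.43 -> [-0.414 -0.034  0.004] turn -0.0163
.573,.222,.26 -> [-0.414 -0.034  0.854] turn -0.0163
```

Request:
{"op": "move_arm", "data": {"targets": [0, -0.15, -0.01, 0, -0.01, 0, -0.3, -0.03, 0, -0.016, 0, -0.414, -0.034, 0.05, -0.016, 0, -0.414, -0.034, 0.15, -0.016, 0, -0.414, -0.034, 0.3, -0.016, 0, -0.414, -0.034, 0.45, -0.016, 0, -0.414, -0.034, 0.6, -0.016, 0, -0.414, -0.034, 0.75, -0.016, 0, -0.414, -0.034, 0.854, -0.016, 0, -0.414, -0.034, 0.854, -0.016]}}

```text
time_s: 5.5
position: [0.5719, 0.2222, 0.2572]
tool_rot: [2.253, -2.183, -0.003]
ft_force: [-0.7, -0.6, -0.3]
grip_width: 0.0
```

```bash
python3 go.py -88.2 .478,.222,.262 .478,.222,.247
python3 - <<'E'
from h import *
c=cam("side"); save(c,"s3.png",(230,200,400,390),3)
E
```

```text
t 5.5 pos [0.5719 0.2222 0.2572] xang -88.18 F [-0.7 -0.6 -0.3] w 0.0 tilt 0.29
.478,.222,.262 -> [-0.014  0.47  -0.022] turn 0.0001
.478,.222,.247 -> [-0.014  0.469  0.053] turn 0.0001
```

View pics/s3.png

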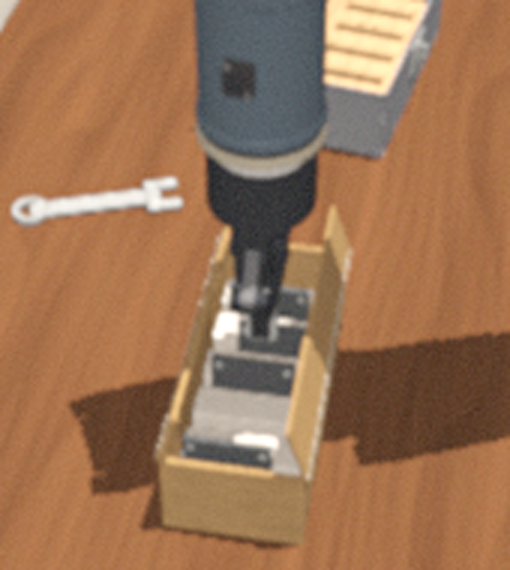

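Request:
{"op": "move_arm", "data": {"targets": [0, 0, 0.06, -0.02, 0, 0, 0, 0.12, -0.02, 0, 0, 0, 0.18, -0.02, 0, 0, 0, 0.24, -0.02, 0, 0, 0, 0.3, -0.02, 0, 0, 0, 0.36, -0.02, 0, 0, 0, 0.42, -0.02, 0, 0, 0, 0.47, -0.02, 0, 0, 0, 0.47, 0, 0, 0, 0, 0.47, 0.02, 0]}}

```text
time_s: 6.55
position: [0.4788, 0.2201, 0.2557]
tool_rot: [-2.257, 2.185, -0.0]
ft_force: [-0.1, 0.4, 1.0]
grip_width: 0.0001
```

```bash
python3 go.py -88.2 .573,.222,.275 .665,.222,.262 
python3 - <<'E'
from h import *
c=cam("side"); save(c,"s4.png",(230,200,400,390),3)
E
```

```text
t 6.55 pos [0.4788 0.2201 0.2557] xang -88.13 F [-0.1  0.4  1. ] w 0.0001 tilt 0.02
.573,.222,.275 -> [ 0.006 -0.471 -0.096] turn 0.0004
.665,.222,.262 -> [ 0.021 -0.931 -0.031] turn 0.0004
```

View pics/s4.png

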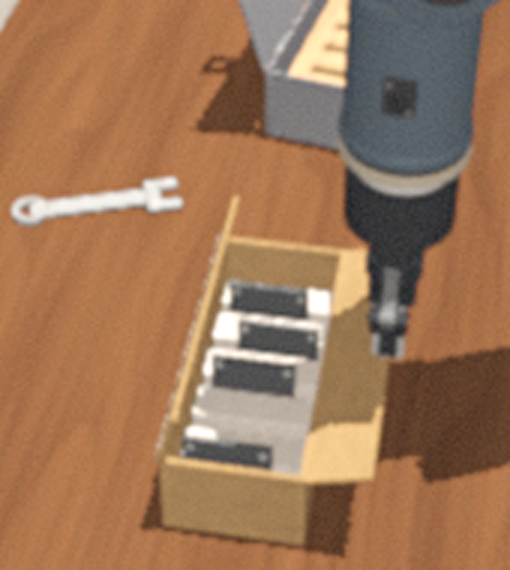

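Request:
{"op": "move_arm", "data": {"targets": [0, 0, 0, 0.03, 0, 0, 0, 0, -0.05, 0, 0, 0, -0.2, -0.08, 0, 0, 0, -0.4, -0.06, 0, 0, 0, -0.48, -0.04, 0, 0, 0, -0.56, -0.03, 0, 0, 0, -0.64, -0.03, 0, 0, 0, -0.72, -0.03, 0, 0, 0, -0.8, -0.03, 0, 0, 0, -0.87, -0.03, 0]}}

```text
time_s: 7.6
position: [0.6537, 0.2253, 0.2609]
tool_rot: [2.256, -2.185, -0.0]
ft_force: [0.7, -0.1, 0.5]
grip_width: -0.0001
```

Request:
{"op": "move_arm", "data": {"targets": [0, 0, -0.06, 0, 0, 0, 0, -0.06, 0.02, 0, 0, 0, -0.06, 0.04, 0, 0, 0, -0.06, 0.06, 0, 0, 0, -0.06, 0.06, 0, 0, 0, -0.06, -0.2, 0, 0, 0, -0.06, -0.4, 0, 0, 0, 0.1, -0.6, 0, 0, 0, 0.3, -0.8, 0, 0, 0, 0.4, -0.8, 0]}}

```text
time_s: 8.6
position: [0.5713, 0.2235, 0.4267]
tool_rot: [-2.253, 2.18, -0.003]
ft_force: [0.6, 0.1, 0.2]
grip_width: -0.0
```

```bash
python3 go.py -88.2 .573,.222,.43
python3 - <<'E'
from h import *
c=cam("side"); save(c,"s5.png",(230,200,400,390),3)
c=cam("wrist"); save(c,"w5.png",None,1.25)
E
```

```text
t 8.6 pos [0.5713 0.2235 0.4267] xang -88.12 F [0.6 0.1 0.2] w -0.0 tilt 0.39
.573,.222,.43 -> [ 0.008 -0.009 -0.017] turn 0.0004
```

View pics/s5.png

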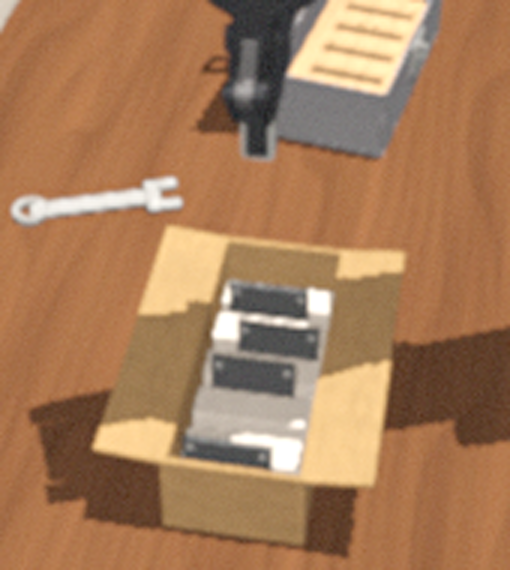

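View pics/w5.png

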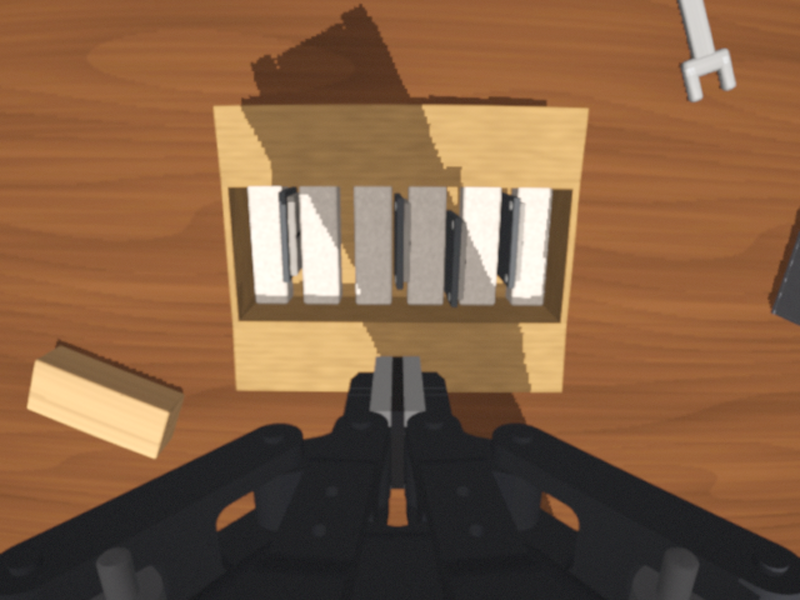

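```bash
python3 - <<'E'
from h import *
c=cam("wrist"); save(c,"w6.png",(180,135,465,260),2.8)
import pickle; pickle.dump(c,open("w6.pkl","wb"))
E
```

```text
(no output)
```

View pics/w6.png

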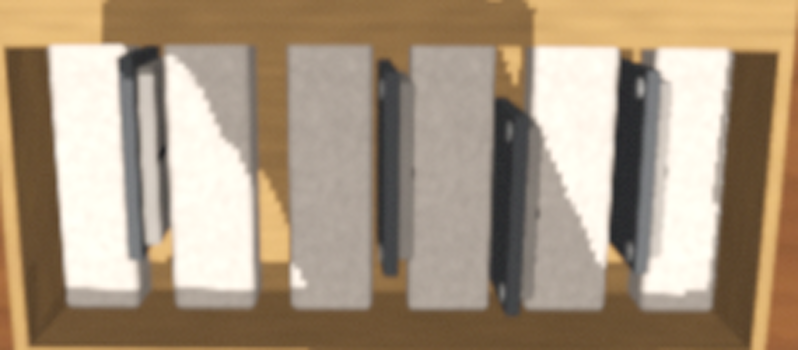

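```bash
python3 - <<'E'
from h import *
import pickle; c=pickle.load(open("w6.pkl","rb"))
f=lambda L:[((x+.5)/2.8-.5+180,(y+.5)/2.8-.5+135) for x,y in L]
g=lambda L:onz(c,f(L),.028)
for n,(a,b) in dict(A=((128,60),(135,259)),B=((389,64),(391,273)),C=((523,108),(515,314)),D=((652,68),(642,271))).items():
    P=onz(c,f([a,b]),.056); print(n,P.round(4)[:,:2],"mid",P.mean(0).round(4)[:2],"len",np.linalg.norm(P[0]-P[1]).round(4),np.degrees(np.arctan2(*(P[0]-P[1])[1::-1])).round(1))
# card edges at z=.028: near-end corners & far-end corners
P=g([(50,46),(66,291),(167,46),(175,291),(290,46),(291,290),(372,46),(370,290),(411,46),(408,290),(494,46),(488,290),(730,46),(714,290)]); print(P.round(4)[:,:2])
E
```

```text
A [[0.6105 0.3033]
 [0.5488 0.3025]] mid [0.5796 0.3029] len 0.0617 0.7
B [[0.6118 0.225 ]
 [0.5471 0.222 ]] mid [0.5794 0.2235] len 0.0648 2.6
C [[0.6002 0.184 ]
 [0.535  0.1822]] mid [0.5676 0.1831] len 0.0652 1.6
D [[0.6137 0.1459]
 [0.5506 0.143 ]] mid [0.5822 0.1445] len 0.0632 2.6
[[0.6119 0.3352]
 [0.5291 0.333 ]
 [0.613  0.2968]
 [0.5304 0.2953]
 [0.6142 0.257 ]
 [0.5322 0.2555]
 [0.6151 0.2305]
 [0.5332 0.2286]
 [0.6155 0.218 ]
 [0.5337 0.2156]
 [0.6165 0.1912]
 [0.5346 0.1883]
 [0.6198 0.1144]
 [0.5374 0.1105]]
```

```bash
python3 - <<'E'
from h import *
import pickle; c=pickle.load(open("w6.pkl","rb"))
c["E"]=np.linalg.inv(c["hand_eye"])
for v in (284,286,288):
    o,d=ray(c,[[317,v]]); 
    for y in (-.011,0): print(v,y,(o+d*((y-o[1])/d[:,1])[:,None]).round(4))
E
python3 go.py -88.2 .579,.221,.30 .579,.221,.212 .568,.181,.30 .582,.142,.30
```

```text
284 -0.011 [[-0.0003 -0.011   0.1698]]
284 0 [[-0.0004  0.      0.196 ]]
286 -0.011 [[-0.0003 -0.011   0.1679]]
286 0 [[-0.0004  0.      0.1937]]
288 -0.011 [[-0.0003 -0.011   0.166 ]]
288 0 [[-0.0004  0.      0.1915]]
t 8.75 pos [0.5713 0.2234 0.4234] xang -88.06 F [ 0.4  0.4 -0.1] w 0.0 tilt 0.1
.579,.221,.30 -> [ 0.014 -0.037  0.617] turn 0.0008
.579,.221,.212 -> [ 0.014 -0.036  1.057] turn 0.0008
.568,.181,.30 -> [0.212 0.025 0.617] turn 0.0008
.582,.142,.30 -> [ 0.409 -0.039  0.617] turn 0.0008
```

Request:
{"op": "move_arm", "data": {"targets": [0.35, 0.1, -0.01, 0.05, 0, 0.35, 0.25, -0.03, 0.15, 0, 0.35, 0.35, -0.04, 0.3, 0, 0.35, 0.41, -0.04, 0.45, 0, 0.35, 0.41, -0.04, 0.62, 0, 0.35, 0.41, -0.04, 0.75, 0, 0.35, 0.41, -0.04, 0.75, 0, 0.35, 0.41, -0.04, 0.75, 0, 0.35, 0.41, -0.04, 0.75, 0, 0.35, 0.41, -0.04, 0.75, 0]}}

```text
time_s: 9.75
position: [0.5839, 0.1416, 0.2733]
tool_rot: [-2.256, 2.184, -0.002]
ft_force: [-0.0, -0.5, -0.3]
grip_width: 0.0301
```

```bash
python3 go.py -88.2 .582,.142,.206
python3 - <<'E'
from h import *
c=cam("wrist"); save(c,"w7.png",None,1.25)
E
```

```text
t 9.75 pos [0.5839 0.1416 0.2733] xang -88.15 F [-0.  -0.5 -0.3] w 0.0301 tilt 0.14
.582,.142,.206 -> [-0.002  0.01   0.337] turn 0.0003
```

View pics/w7.png

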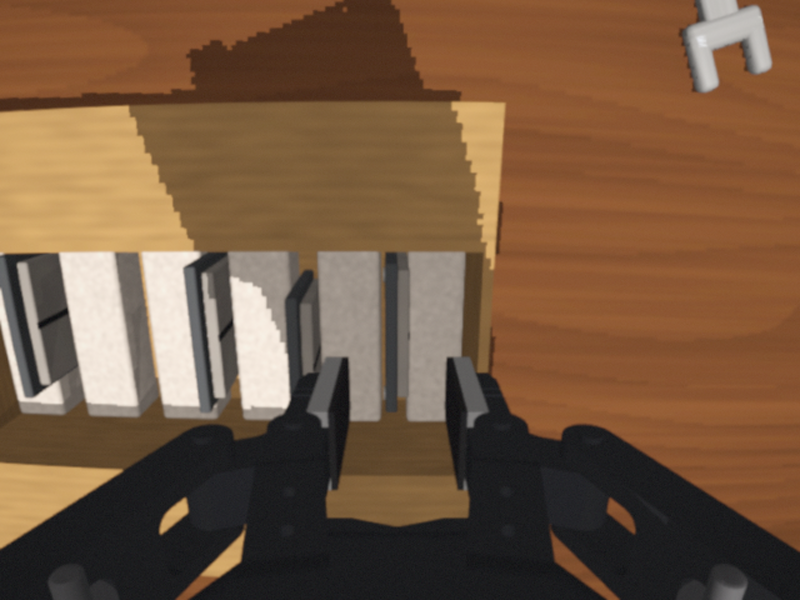

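Request:
{"op": "move_arm", "data": {"targets": [0.22, 0, 0.01, 0, 0, 0.22, 0, 0.01, 0.05, 0, 0.22, 0, 0.01, 0.12, 0, 0.22, 0, 0.01, 0.2, 0, 0.22, 0, 0.01, 0.28, 0, 0.22, 0, 0.01, 0.337, 0, 0.22, 0, 0.01, 0.337, 0, 0, 0, 0.01, 0.337, 0, 0, 0, 0.01, 0.337, 0, 0, 0, 0.01, 0.337, 0], "force": 60}}

```text
time_s: 10.8
position: [0.5811, 0.1418, 0.2042]
tool_rot: [-2.258, 2.185, 0.001]
ft_force: [-0.7, 3.8, -3.7]
grip_width: 0.0086
```

```bash
python3 go.py -97.6 .582,.142,.31 .582,-.05,.31
python3 - <<'E'
from h import *
c=cam("wrist"); save(c,"w8.png",None,1.25)
E
```

```text
t 10.8 pos [0.5811 0.1418 0.2042] xang -88.12 F [-0.7  3.8 -3.7] w 0.0086 tilt 0.04
.582,.142,.31 -> [-0.001 -0.004 -0.529] turn 0.0527
.582,-.05,.31 -> [ 0.958  0.027 -0.53 ] turn 0.0527
```

View pics/w8.png

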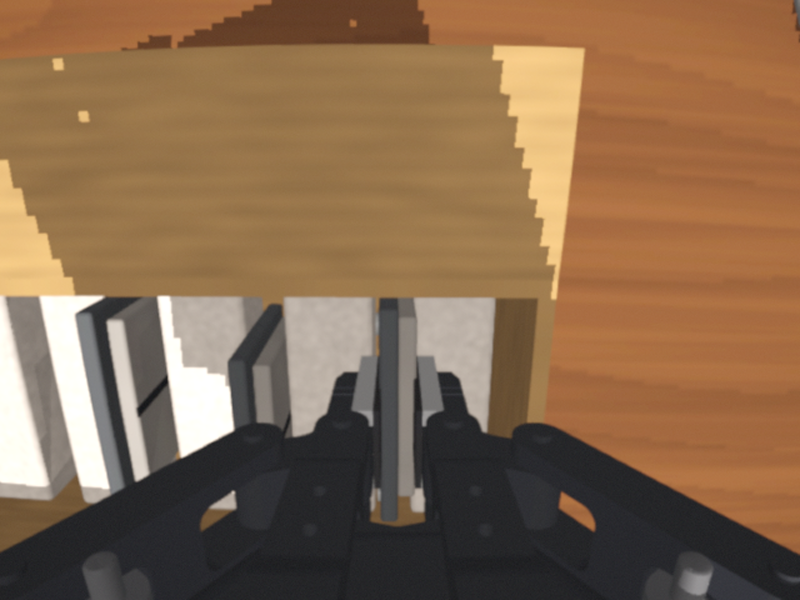

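Request:
{"op": "move_arm", "data": {"targets": [0, 0, 0, -0.05, 0, 0, 0, 0, -0.15, 0, 0, 0, 0, -0.25, 0, 0, 0, 0, -0.35, 0, 0, 0, 0, -0.45, 0, 0, 0, 0, -0.58, 0, 0, 0.05, 0, -0.58, 0.01, 0, 0.15, 0, -0.58, 0.02, 0, 0.3, 0, -0.58, 0.03, 0, 0.45, 0, -0.58, 0.04]}}

```text
time_s: 11.85
position: [0.5836, 0.0485, 0.3196]
tool_rot: [2.11, -2.324, -0.0]
ft_force: [1.0, 0.2, -1.6]
grip_width: 0.0088
```

```bash
cat > slot.py <<'E'
import numpy as np
C=np.array([.5633,-.2279]);yaw=-.133
ex=np.array([np.cos(yaw),np.sin(yaw)]);ey=np.array([-ex[1],ex[0]])
def S(i,dx=0,dy=0): return C+ey*(-.08+.04*i+dy)+ex*dx
if __name__=="__main__":
    for i in range(5): print(i,S(i).round(4))
E
python3 slot.py; python3 go.py -97.6 .5739,-.1486,.32
python3 - <<'E'
from h import *
c=cam("wrist"); save(c,"w9.png",(160,180,480,480),2)
import pickle; pickle.dump(c,open("w9.pkl","wb"))
E
```

```text
0 [ 0.5527 -0.3072]
1 [ 0.558  -0.2675]
2 [ 0.5633 -0.2279]
3 [ 0.5686 -0.1883]
4 [ 0.5739 -0.1486]
t 11.85 pos [0.5836 0.0485 0.3196] xang -95.52 F [ 1.   0.2 -1.6] w 0.0088 tilt 0.13
.5739,-.1486,.32 -> [ 0.986 -0.046 -0.   ] turn 0.0115
```

View pics/w9.png

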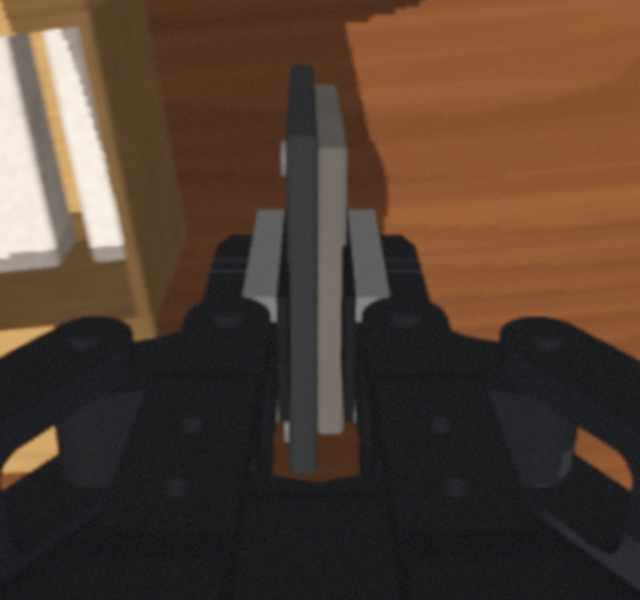

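```bash
cat > held.py <<'E'
import sys
from h import *
import pickle
# held.py pkl zt u1,v1 u2,v2 in full-res pix
c=pickle.load(open(sys.argv[1],"rb")); zt=float(sys.argv[2]); c["E"]=np.linalg.inv(c["hand_eye"])
P=onz(c,[eval(s) for s in sys.argv[3:]],zt); print((P*1000).round(1),"mid",(P.mean(0)*1000).round(1),"len",np.linalg.norm(P[0]-P[1])*1000)
E
python3 held.py w9.pkl .148 311,248 311.5,416; python3 held.py w9.pkl .150 311,248 311.5,416
```

```text
[[ -2.2 -32.1 148. ]
 [ -2.3  31.1 148. ]] mid [ -2.2  -0.5 148. ] len 63.2113828263533
[[ -2.2 -31.5 150. ]
 [ -2.3  32.8 150. ]] mid [ -2.3   0.7 150. ] len 64.28965232430971
```

Request:
{"op": "move_arm", "data": {"targets": [0, 0.1, -0.01, 0, 0.01, 0, 0.3, -0.02, 0, 0.012, 0, 0.5, -0.03, 0, 0.012, 0, 0.7, -0.04, 0, 0.012, 0, 0.85, -0.046, 0, 0.012, 0, 0.95, -0.046, 0, 0.012, 0, 0.986, -0.046, 0, 0.012, 0, 0.986, -0.046, 0, 0.012, 0, 0.986, -0.046, 0.03, 0.012, 0, 0.986, -0.046, 0.05, 0.012]}}

```text
time_s: 12.9
position: [0.5752, -0.1442, 0.3098]
tool_rot: [-2.073, 2.36, 0.002]
ft_force: [-0.2, 0.2, -1.3]
grip_width: 0.0084
```

```bash
python3 go.py -97.6 .5739,-.1486,.235 .5739,-.1486,.21
python3 - <<'E'
from h import *
c=cam("wrist"); save(c,"w10.png",None,1.25)
from slot import S
print(proj(c,[[*S(i),.034] for i in range(5)])*1.25)
c=cam("side"); save(c,"s10.png",(290,140,400,260),5)
E
```

```text
t 12.9 pos [ 0.5752 -0.1442  0.3098] xang -97.39 F [-0.2  0.2 -1.3] w 0.0084 tilt 0.06
.5739,-.1486,.235 -> [0.023 0.003 0.374] turn 0.0012
.5739,-.1486,.21 -> [0.023 0.003 0.499] turn 0.0012
[[707.84906132 296.46636581]
 [636.13806845 296.12090937]
 [561.34771749 295.75986337]
 [484.45532413 295.38796755]
 [406.44001408 295.00997043]]
```

View pics/w10.png

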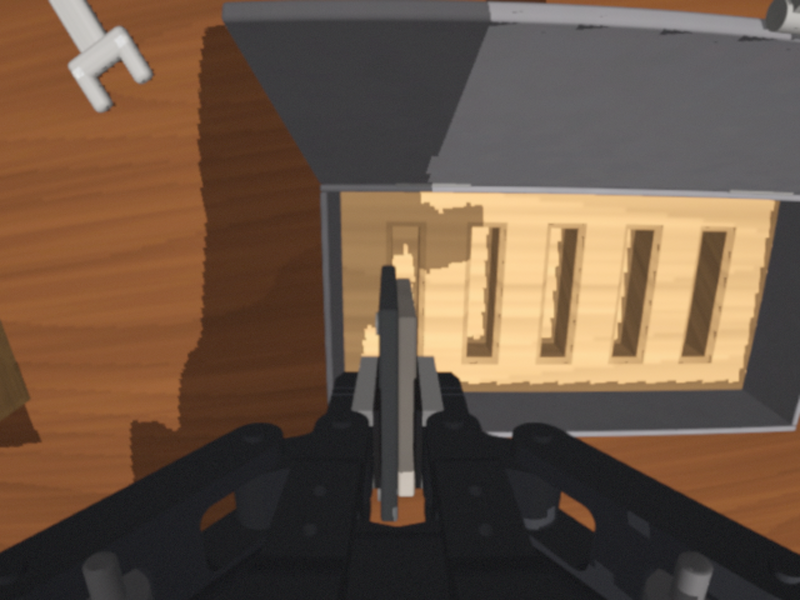

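View pics/s10.png

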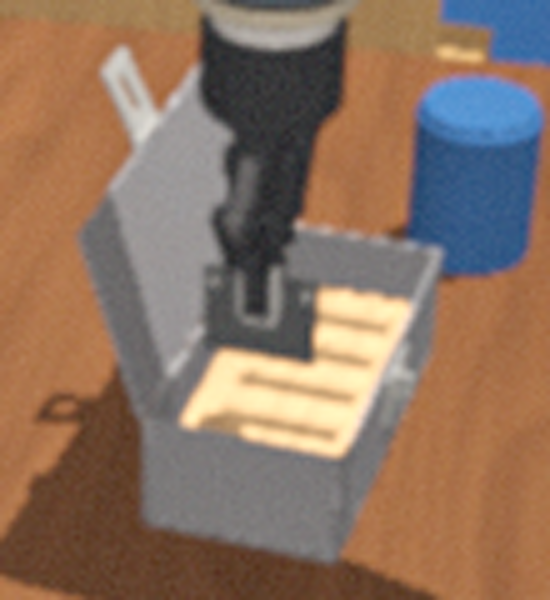

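Request:
{"op": "move_arm", "data": {"targets": [0, 0.02, 0.001, 0.05, 0.001, 0, 0.022, 0.001, 0.12, 0.001, 0, 0.022, 0.001, 0.2, 0.001, 0, 0.022, 0.001, 0.28, 0.001, 0, 0.022, 0.001, 0.31, 0.001, 0, 0.022, 0.001, 0.32, 0.001, 0, 0.022, 0.001, 0.32, 0.001, 0, 0.022, 0.001, 0.32, 0.001, 0, 0.022, 0.001, 0.32, 0.001, 0, 0.022, 0.001, 0.32, 0.001]}}

```text
time_s: 14.0
position: [0.5744, -0.1502, 0.247]
tool_rot: [-2.067, 2.365, -0.001]
ft_force: [-0.1, -1.3, -1.9]
grip_width: 0.0089
```

```bash
python3 go.py -97.6 .5747,-.1487,.21
python3 - <<'E'
from h import *
c=cam("wrist"); save(c,"w11.png",None,1.25)
E
```

```text
t 14.0 pos [ 0.5744 -0.1502  0.247 ] xang -97.69 F [-0.1 -1.3 -1.9] w 0.0089 tilt 0.05
.5747,-.1487,.21 -> [-0.008 -0.     0.185] turn -0.0005
```

View pics/w11.png

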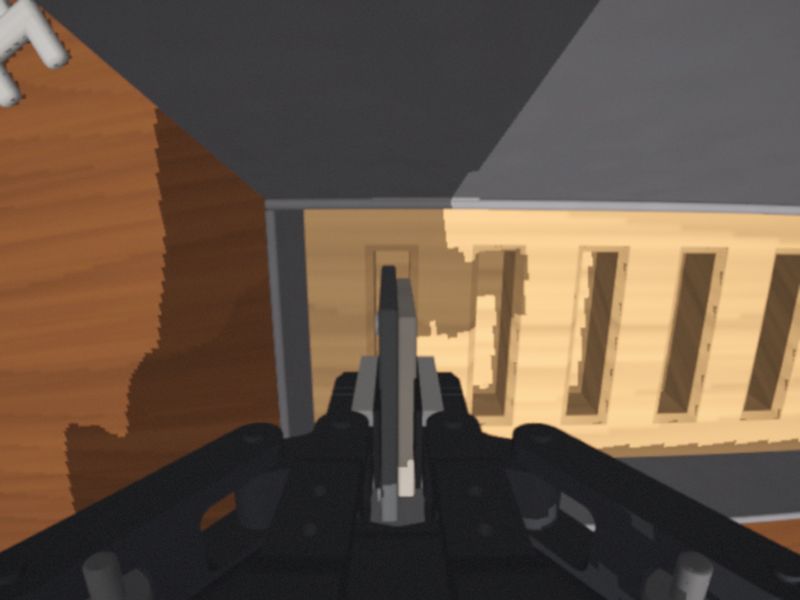

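Request:
{"op": "move_arm", "data": {"targets": [0, -0.008, 0, 0, 0, 0, -0.008, 0, 0.02, 0, 0, -0.008, 0, 0.04, 0, 0, -0.008, 0, 0.06, 0, 0, -0.008, 0, 0.08, 0, 0, -0.008, 0, 0.1, 0, 0, -0.008, 0, 0.12, 0, 0, -0.008, 0, 0.14, 0, 0, -0.008, 0, 0.16, 0, 0, -0.008, 0, 0.175, 0]}}

```text
time_s: 15.05
position: [0.5745, -0.1486, 0.2111]
tool_rot: [2.067, -2.365, -0.0]
ft_force: [0.2, -0.3, -0.0]
grip_width: 0.0086
```

```bash
python3 go.py -97.6 .5747,-.1487,.21
python3 - <<'E'
from h import *
c=cam("wrist"); save(c,"w12.png",None,1.25)
c=cam("side"); save(c,"s12.png",(290,140,400,260),5)
E
```

```text
t 15.05 pos [ 0.5745 -0.1486  0.2111] xang -97.69 F [ 0.2 -0.3 -0. ] w 0.0086 tilt 0.01
.5747,-.1487,.21 -> [ 0.    -0.001  0.005] turn -0.0005
```

View pics/w12.png

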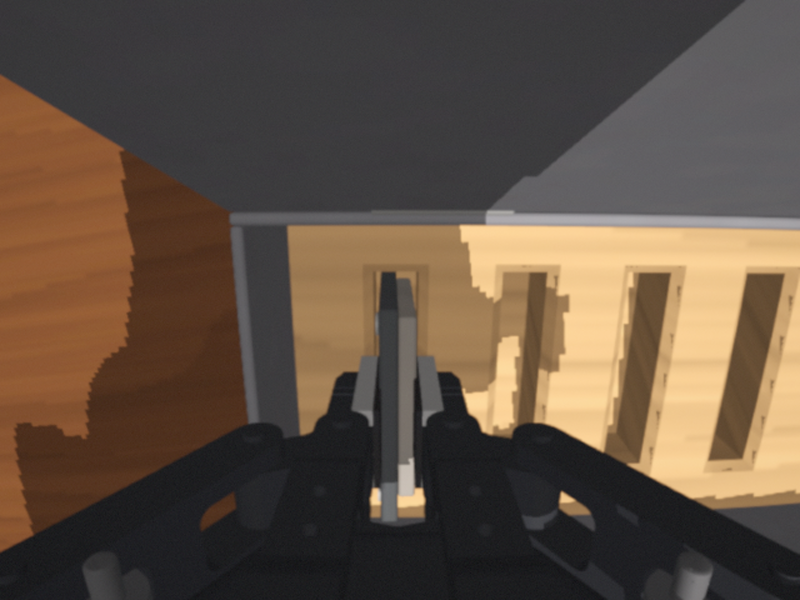

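View pics/s12.png

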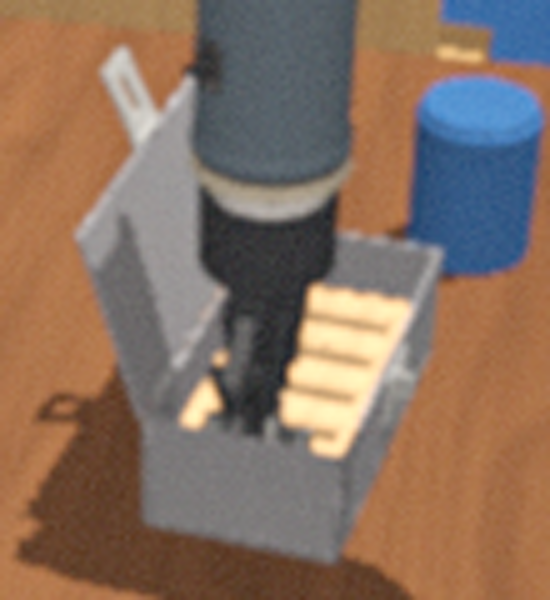

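Request:
{"op": "move_arm", "data": {"targets": [0.22, 0, 0, 0, 0, 0.22, 0, 0, 0, 0, 0.22, 0, 0, 0, 0, 0.22, 0, 0, -0.05, 0, 0.22, 0, 0, -0.15, 0, 0.22, 0, 0, -0.3, 0, 0.22, 0, 0, -0.45, 0, 0.22, 0, 0, -0.6, 0, 0.22, -0.1, 0, -0.7, 0, 0.22, -0.3, 0, -0.7, 0]}}

```text
time_s: 16.15
position: [0.5828, -0.0921, 0.3557]
tool_rot: [-2.058, 2.37, -0.009]
ft_force: [0.7, -0.2, 0.2]
grip_width: 0.0187
```

```bash
python3 go.py -88.2 .568,.181,.35
python3 - <<'E'
from h import *
c=cam("wrist"); save(c,"w13.png",None,1.25)
E
```

```text
t 16.15 pos [ 0.5828 -0.0921  0.3557] xang -98.04 F [ 0.7 -0.2  0.2] w 0.0187 tilt 0.38
.568,.181,.35 -> [-1.342  0.264  0.025] turn -0.0547
```

View pics/w13.png

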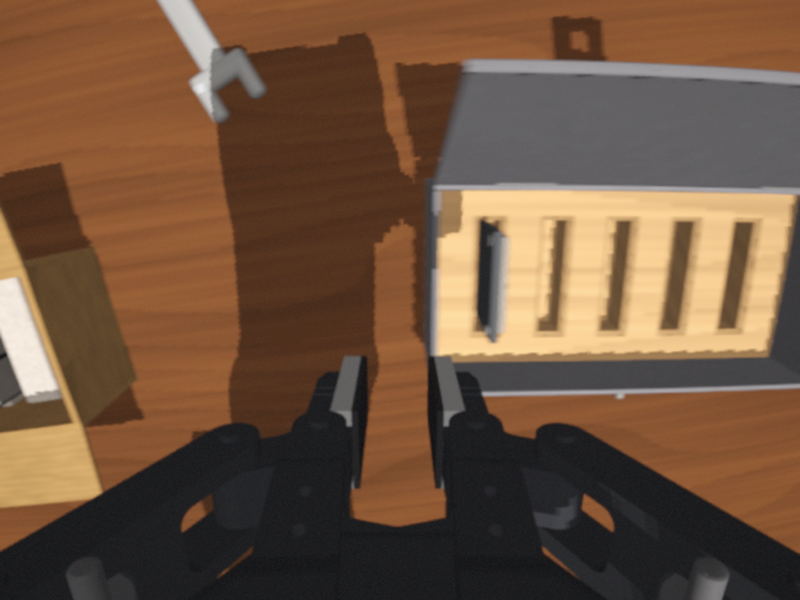

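Request:
{"op": "move_arm", "data": {"targets": [0.22, -0.15, 0.03, 0, -0.01, 0.22, -0.35, 0.07, 0, -0.02, 0.22, -0.6, 0.12, 0, -0.03, 0.22, -0.8, 0.16, 0, -0.04, 0.22, -1, 0.2, 0.02, -0.054, 0.22, -1, 0.2, 0.02, -0.054, 0.22, -1, 0.2, 0.02, -0.054, 0.22, -1, 0.2, 0.02, -0.054, 0.22, -1, 0.2, 0.02, -0.054, 0.22, -1, 0.2, 0.02, -0.054]}}

```text
time_s: 17.2
position: [0.5698, 0.1132, 0.3477]
tool_rot: [2.258, -2.184, 0.001]
ft_force: [0.1, 0.5, -0.2]
grip_width: 0.0187
```

```bash
python3 go.py -88.2 .568,.181,.28
```

```text
t 17.2 pos [0.5698 0.1132 0.3477] xang -88.09 F [ 0.1  0.5 -0.2] w 0.0187 tilt 0.02
.568,.181,.28 -> [-0.339 -0.002  0.338] turn 0.0006
```

Request:
{"op": "move_arm", "data": {"targets": [0.22, -0.1, 0, 0, 0, 0.22, -0.25, 0, 0.05, 0, 0.22, -0.339, 0, 0.15, 0, 0.22, -0.339, 0, 0.25, 0, 0.22, -0.339, 0, 0.32, 0, 0.22, -0.339, 0, 0.34, 0, 0.22, -0.339, 0, 0.34, 0, 0.22, -0.339, 0, 0.34, 0, 0.22, -0.339, 0, 0.34, 0, 0.22, -0.339, 0, 0.34, 0]}}

```text
time_s: 18.2
position: [0.5674, 0.1821, 0.2802]
tool_rot: [-2.259, 2.181, -0.001]
ft_force: [0.0, -0.3, -0.2]
grip_width: 0.0188
```

```bash
python3 go.py -88.2 .568,.181,.206
python3 - <<'E'
from h import *
c=cam("wrist"); save(c,"w14.png",None,1.25)
import pickle; pickle.dump(c,open("w14.pkl","wb"))
E
```

```text
t 18.2 pos [0.5674 0.1821 0.2802] xang -87.98 F [ 0.  -0.3 -0.2] w 0.0188 tilt 0.07
.568,.181,.206 -> [ 0.006 -0.002  0.371] turn 0.0012
```

View pics/w14.png

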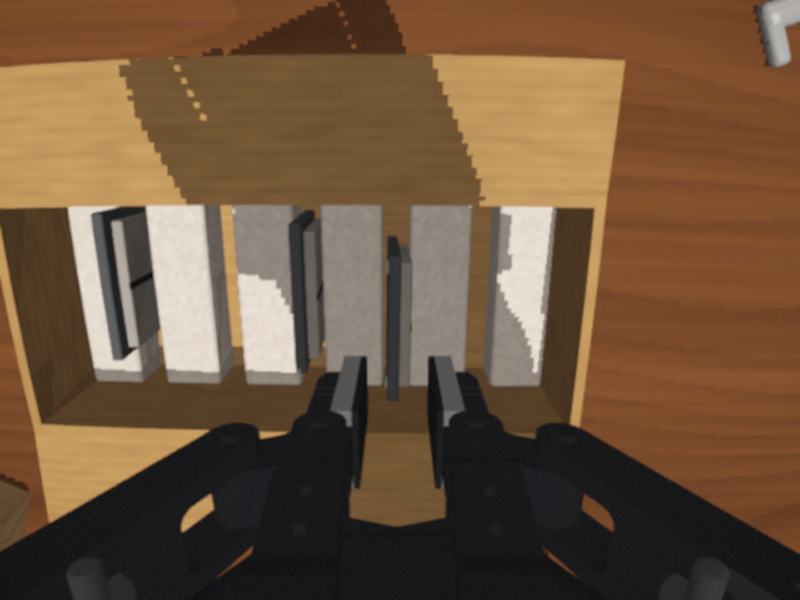

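Request:
{"op": "move_arm", "data": {"targets": [0.22, 0.004, 0, 0.04, 0.001, 0.22, 0.004, 0, 0.1, 0.001, 0.22, 0.004, 0, 0.18, 0.001, 0.22, 0.004, 0, 0.26, 0.001, 0.22, 0.004, 0, 0.33, 0.001, 0.22, 0.004, 0, 0.37, 0.001, 0.22, 0.004, 0, 0.37, 0.001, 0, 0.004, 0, 0.37, 0.001, 0, 0.004, 0, 0.37, 0.001, 0, 0.004, 0, 0.37, 0.001], "force": 60}}

```text
time_s: 19.25
position: [0.5674, 0.1814, 0.2061]
tool_rot: [-2.256, 2.185, -0.001]
ft_force: [0.1, 0.6, -1.6]
grip_width: 0.0086
```

```bash
python3 go.py -97.6
```

```text
t 19.25 pos [0.5674 0.1814 0.2061] xang -88.15 F [ 0.1  0.6 -1.6] w 0.0086 tilt 0.06
```

Request:
{"op": "move_arm", "data": {"targets": [0, 0, 0, -0.05, 0, 0, 0, 0, -0.15, 0, 0, 0, 0, -0.25, 0, 0, 0, 0, -0.35, 0, 0, 0, 0, -0.45, 0, 0, 0, 0, -0.58, 0, 0, 0.05, 0, -0.58, 0.01, 0, 0.15, 0, -0.58, 0.02, 0, 0.3, 0, -0.58, 0.03, 0, 0.45, 0, -0.58, 0.04]}}

```text
time_s: 20.25
position: [0.5695, 0.0889, 0.3207]
tool_rot: [2.111, -2.324, -0.0]
ft_force: [-0.1, 0.2, -1.1]
grip_width: 0.0088
```

```bash
python3 go.py -97.6 .5694,-.1884,.31
python3 - <<'E'
from h import *
c=cam("wrist"); save(c,"w15.png",(160,180,480,480),2)
import pickle; pickle.dump(c,open("w15.pkl","wb"))
E
```

```text
t 20.25 pos [0.5695 0.0889 0.3207] xang -95.51 F [-0.1  0.2 -1.1] w 0.0088 tilt 0.12
.5694,-.1884,.31 -> [ 1.38  -0.133  0.055] turn 0.0116
```

View pics/w15.png

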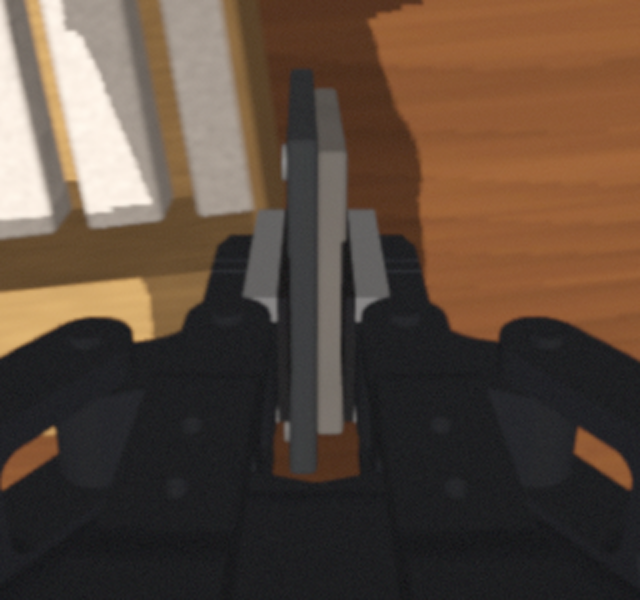

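Request:
{"op": "move_arm", "data": {"targets": [0, 0.1, -0.01, 0, 0.01, 0, 0.3, -0.03, 0, 0.012, 0, 0.5, -0.05, 0, 0.012, 0, 0.75, -0.08, 0, 0.012, 0, 0.95, -0.09, 0, 0.012, 0, 1, -0.1, 0, 0.012, 0, 1, -0.1, 0, 0.012, 0, 1, -0.1, 0, 0.012, 0, 1, -0.1, 0, 0.012, 0, 1, -0.1, 0, 0.012]}}

```text
time_s: 21.3
position: [0.5716, -0.1079, 0.3214]
tool_rot: [-2.074, 2.359, 0.001]
ft_force: [-0.4, -0.2, -1.0]
grip_width: 0.0082
```

```bash
python3 go.py -97.6 .5694,-.1884,.31 .5694,-.1884,.25
```

```text
t 21.3 pos [ 0.5716 -0.1079  0.3214] xang -97.37 F [-0.4 -0.2 -1. ] w 0.0082 tilt 0.04
.5694,-.1884,.31 -> [ 0.401 -0.041  0.057] turn 0.0013
.5694,-.1884,.25 -> [ 0.401 -0.041  0.357] turn 0.0013
```

Request:
{"op": "move_arm", "data": {"targets": [0, 0.1, -0.01, 0, 0.001, 0, 0.25, -0.03, 0, 0.001, 0, 0.35, -0.04, 0.02, 0.001, 0, 0.395, -0.041, 0.08, 0.001, 0, 0.395, -0.041, 0.18, 0.001, 0, 0.395, -0.041, 0.28, 0.001, 0, 0.395, -0.041, 0.34, 0.001, 0, 0.395, -0.041, 0.36, 0.001, 0, 0.395, -0.041, 0.36, 0.001, 0, 0.395, -0.041, 0.36, 0.001]}}

```text
time_s: 22.3
position: [0.5696, -0.1887, 0.2501]
tool_rot: [-2.068, 2.364, -0.001]
ft_force: [0.5, 0.1, -0.6]
grip_width: 0.0084
```

```bash
python3 go.py -97.6 .5694,-.1884,.2125
python3 - <<'E'
from h import *
c=cam("wrist"); save(c,"w16.png",None,1.25)
E
```

```text
t 22.3 pos [ 0.5696 -0.1887  0.2501] xang -97.66 F [ 0.5  0.1 -0.6] w 0.0084 tilt 0.05
.5694,-.1884,.2125 -> [-0.001  0.001  0.188] turn -0.0004
```

View pics/w16.png

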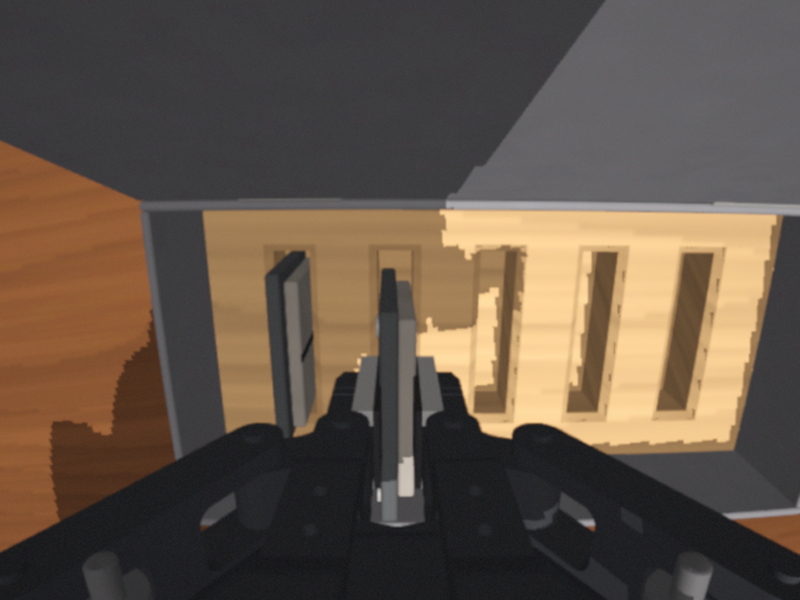

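Aligned: slot 3 (370–419) centres at about 395 and the pad's bottom edge at about 396. Lowering it now.

Request:
{"op": "move_arm", "data": {"targets": [0, 0, 0, 0.02, 0, 0, 0, 0, 0.04, 0, 0, 0, 0, 0.06, 0, 0, 0, 0, 0.08, 0, 0, 0, 0, 0.1, 0, 0, 0, 0, 0.12, 0, 0, 0, 0, 0.14, 0, 0, 0, 0, 0.16, 0, 0, 0, 0, 0.175, 0, 0, 0, 0, 0.185, 0]}}

```text
time_s: 23.35
position: [0.5692, -0.1889, 0.2121]
tool_rot: [2.067, -2.365, -0.0]
ft_force: [0.7, 0.1, -1.8]
grip_width: 0.0084
```

```bash
python3 go.py -97.6 .5694,-.1884,.2125
```

```text
t 23.35 pos [ 0.5692 -0.1889  0.2121] xang -97.69 F [ 0.7  0.1 -1.8] w 0.0084 tilt 0.02
.5694,-.1884,.2125 -> [-0.003 -0.001 -0.002] turn -0.0005
```

Request:
{"op": "move_arm", "data": {"targets": [0.22, 0, 0, 0, 0, 0.22, 0, 0, 0, 0, 0.22, 0, 0, 0, 0, 0.22, 0, 0, -0.05, 0, 0.22, 0, 0, -0.15, 0, 0.22, 0, 0, -0.3, 0, 0.22, 0, 0, -0.45, 0, 0.22, 0, 0, -0.6, 0, 0.22, -0.1, 0, -0.7, 0, 0.22, -0.3, 0, -0.7, 0]}}

```text
time_s: 24.35
position: [0.5774, -0.1325, 0.3567]
tool_rot: [-2.059, 2.37, -0.01]
ft_force: [2.0, 0.3, -0.3]
grip_width: 0.0186
```

Request:
{"op": "move_arm", "data": {"targets": [0.22, -0.15, 0.02, 0, -0.01, 0.22, -0.35, 0.05, 0, -0.02, 0.22, -0.6, 0.09, 0, -0.03, 0.22, -0.8, 0.13, 0, -0.04, 0.22, -1, 0.16, 0.02, -0.054, 0.22, -1, 0.16, 0.02, -0.054, 0.22, -1, 0.16, 0.02, -0.054, 0.22, -1, 0.16, 0.02, -0.054, 0.22, -1, 0.16, 0.02, -0.054, 0.22, -1, 0.16, 0.02, -0.054]}}

```text
time_s: 25.35
position: [0.5724, 0.0717, 0.3487]
tool_rot: [2.258, -2.184, 0.001]
ft_force: [-0.5, 0.5, 0.1]
grip_width: 0.0186
```

```bash
python3 go.py -88.2 .579,.222,.28
python3 - <<'E'
from h import *
c=cam("wrist"); save(c,"w17.png",None,1.25)
E
```

```text
t 25.35 pos [0.5724 0.0717 0.3487] xang -88.09 F [-0.5  0.5  0.1] w 0.0186 tilt 0.03
.579,.222,.28 -> [-0.75  -0.058  0.343] turn 0.0006
```

View pics/w17.png

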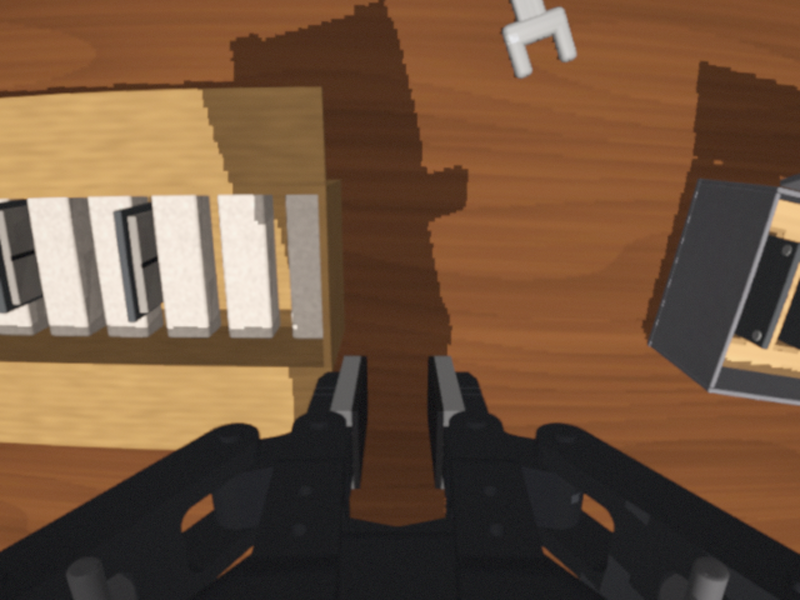

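Request:
{"op": "move_arm", "data": {"targets": [0.22, -0.15, -0.01, 0, 0, 0.22, -0.35, -0.03, 0, 0, 0.22, -0.55, -0.05, 0.1, 0, 0.22, -0.7, -0.058, 0.2, 0, 0.22, -0.75, -0.058, 0.3, 0, 0.22, -0.75, -0.058, 0.343, 0, 0.22, -0.75, -0.058, 0.343, 0, 0.22, -0.75, -0.058, 0.343, 0, 0.22, -0.75, -0.058, 0.343, 0, 0.22, -0.75, -0.058, 0.343, 0]}}

```text
time_s: 26.4
position: [0.579, 0.2225, 0.281]
tool_rot: [-2.258, 2.182, -0.001]
ft_force: [-0.7, -0.4, 0.1]
grip_width: 0.0189
```

```bash
python3 go.py -88.2 .579,.222,.206
python3 - <<'E'
from h import *
c=cam("wrist"); save(c,"w18.png",None,1.25)
import pickle; pickle.dump(c,open("w18.pkl","wb"))
E
```

```text
t 26.4 pos [0.579  0.2225 0.281 ] xang -88.05 F [-0.7 -0.4  0.1] w 0.0189 tilt 0.09
.579,.222,.206 -> [0.002 0.001 0.375] turn 0.0009
```

View pics/w18.png

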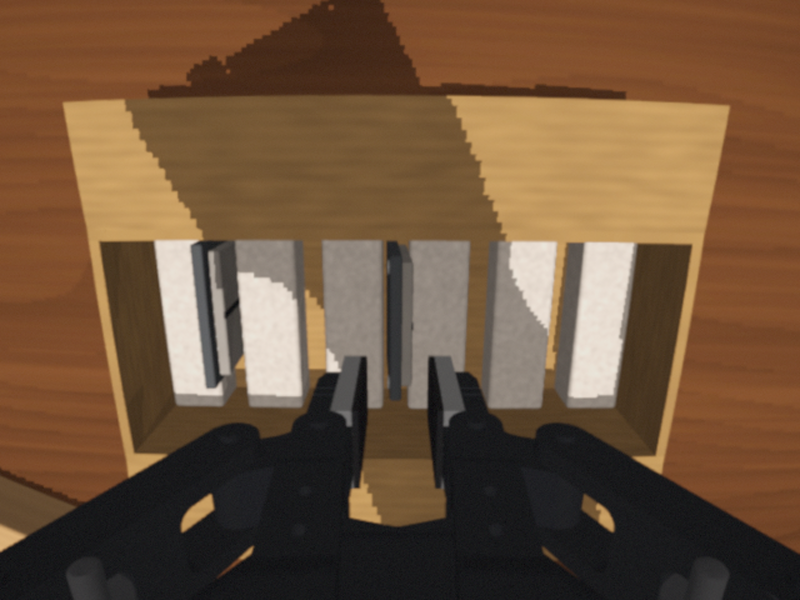

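Request:
{"op": "move_arm", "data": {"targets": [0.22, -0.002, 0, 0.04, 0, 0.22, -0.004, 0, 0.1, 0, 0.22, -0.004, 0, 0.18, 0, 0.22, -0.004, 0, 0.26, 0, 0.22, -0.004, 0, 0.33, 0, 0.22, -0.004, 0, 0.373, 0, 0.22, -0.004, 0, 0.373, 0, 0, -0.004, 0, 0.373, 0, 0, -0.004, 0, 0.373, 0, 0, -0.004, 0, 0.373, 0], "force": 60}}

```text
time_s: 27.45
position: [0.5787, 0.2242, 0.2059]
tool_rot: [-2.26, 2.181, -0.001]
ft_force: [-0.3, 0.5, -1.9]
grip_width: 0.0087
```

```bash
python3 go.py -97.6
```

```text
t 27.45 pos [0.5787 0.2242 0.2059] xang -87.97 F [-0.3  0.5 -1.9] w 0.0087 tilt 0.05
```

Request:
{"op": "move_arm", "data": {"targets": [0, 0, 0, -0.05, 0, 0, 0, 0, -0.15, 0, 0, 0, 0, -0.25, 0, 0, 0, 0, -0.35, 0, 0, 0, 0, -0.45, 0, 0, 0, 0, -0.58, 0, 0, 0.1, 0, -0.58, 0.01, 0, 0.3, 0, -0.58, 0.02, 0, 0.5, 0, -0.58, 0.03, 0, 0.7, 0, -0.58, 0.04]}}

```text
time_s: 28.45
position: [0.5831, 0.082, 0.3217]
tool_rot: [2.117, -2.321, 0.001]
ft_force: [0.3, -0.5, -1.5]
grip_width: 0.0087
```

```bash
python3 go.py -97.6 .5641,-.228,.31
python3 - <<'E'
from h import *
c=cam("wrist"); save(c,"w19.png",(160,180,480,480),2)
import pickle; pickle.dump(c,open("w19.pkl","wb"))
E
```

```text
t 28.45 pos [0.5831 0.082  0.3217] xang -95.28 F [ 0.3 -0.5 -1.5] w 0.0087 tilt 0.03
.5641,-.228,.31 -> [ 1.552 -0.048  0.059] turn 0.0129
```

View pics/w19.png

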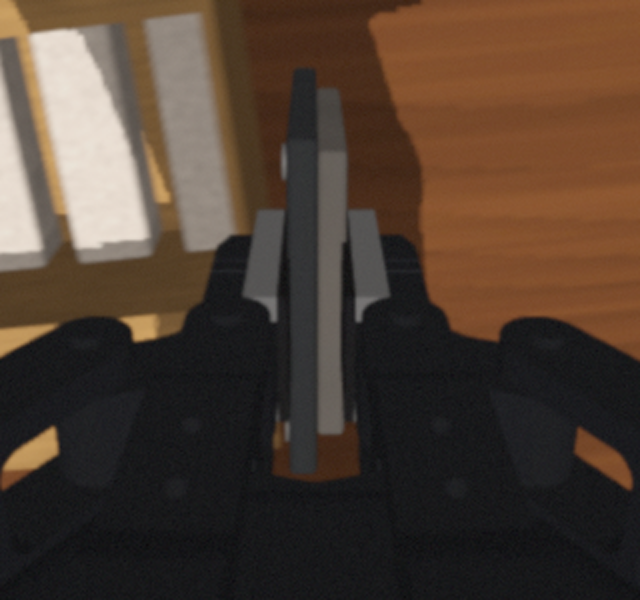

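Same hold as before.

Request:
{"op": "move_arm", "data": {"targets": [0, 0.1, -0.01, 0, 0.01, 0, 0.3, -0.02, 0, 0.013, 0, 0.5, -0.02, 0, 0.013, 0, 0.75, -0.03, 0, 0.013, 0, 0.95, -0.03, 0, 0.013, 0, 1, -0.03, 0, 0.013, 0, 1, -0.03, 0, 0.013, 0, 1, -0.03, 0, 0.013, 0, 1, -0.03, 0, 0.013, 0, 1, -0.03, 0, 0.013]}}

```text
time_s: 29.5
position: [0.5718, -0.1137, 0.3213]
tool_rot: [-2.074, 2.359, 0.001]
ft_force: [0.4, -0.3, -1.5]
grip_width: 0.0083
```

```bash
python3 go.py -97.6 .5641,-.228,.25
```

```text
t 29.5 pos [ 0.5718 -0.1137  0.3213] xang -97.36 F [ 0.4 -0.3 -1.5] w 0.0083 tilt 0.04
.5641,-.228,.25 -> [ 0.572 -0.035  0.356] turn 0.0014
```

Request:
{"op": "move_arm", "data": {"targets": [0, 0.15, -0.01, 0, 0.001, 0, 0.35, -0.02, 0, 0.001, 0, 0.5, -0.03, 0.02, 0.001, 0, 0.566, -0.035, 0.08, 0.001, 0, 0.566, -0.035, 0.18, 0.001, 0, 0.566, -0.035, 0.28, 0.001, 0, 0.566, -0.035, 0.34, 0.001, 0, 0.566, -0.035, 0.36, 0.001, 0, 0.566, -0.035, 0.36, 0.001, 0, 0.566, -0.035, 0.36, 0.001]}}

```text
time_s: 30.5
position: [0.5641, -0.2284, 0.25]
tool_rot: [-2.068, 2.364, -0.001]
ft_force: [-0.4, -0.0, -0.9]
grip_width: 0.0088
```

```bash
python3 go.py -97.6 .5641,-.228,.2125
python3 - <<'E'
from h import *
c=cam("wrist"); save(c,"w20.png",None,1.25)
E
```

```text
t 30.5 pos [ 0.5641 -0.2284  0.25  ] xang -97.66 F [-0.4 -0.  -0.9] w 0.0088 tilt 0.06
.5641,-.228,.2125 -> [-0.002  0.     0.187] turn -0.0003
```

View pics/w20.png

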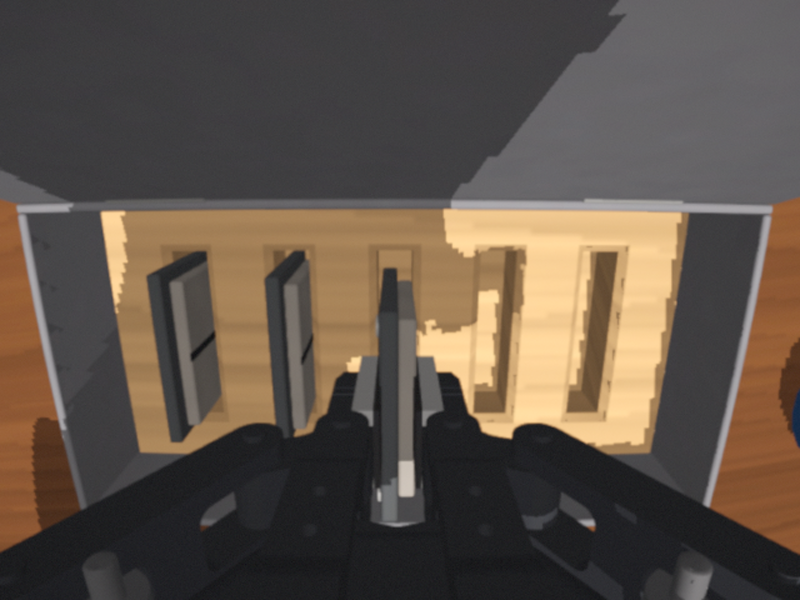

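Request:
{"op": "move_arm", "data": {"targets": [0, 0, 0, 0.02, 0, 0, 0, 0, 0.04, 0, 0, 0, 0, 0.06, 0, 0, 0, 0, 0.08, 0, 0, 0, 0, 0.1, 0, 0, 0, 0, 0.12, 0, 0, 0, 0, 0.14, 0, 0, 0, 0, 0.16, 0, 0, 0, 0, 0.175, 0, 0, 0, 0, 0.185, 0]}}

```text
time_s: 31.55
position: [0.5636, -0.2287, 0.2119]
tool_rot: [2.067, -2.365, -0.0]
ft_force: [0.1, 0.4, -1.6]
grip_width: 0.0084
```

```bash
python3 go.py -97.6 .5641,-.228,.2125
```

```text
t 31.55 pos [ 0.5636 -0.2287  0.2119] xang -97.69 F [ 0.1  0.4 -1.6] w 0.0084 tilt 0.02
.5641,-.228,.2125 -> [-0.004 -0.002 -0.003] turn -0.0005
```

Request:
{"op": "move_arm", "data": {"targets": [0.22, 0, 0, 0, 0, 0.22, 0, 0, 0, 0, 0.22, 0, 0, 0, 0, 0.22, 0, 0, -0.05, 0, 0.22, 0, 0, -0.15, 0, 0.22, 0, 0, -0.3, 0, 0.22, 0, 0, -0.45, 0, 0.22, 0, 0, -0.6, 0, 0.22, -0.1, 0, -0.7, 0, 0.22, -0.3, 0, -0.7, 0]}}

```text
time_s: 32.55
position: [0.5717, -0.1722, 0.3565]
tool_rot: [-2.059, 2.37, -0.01]
ft_force: [1.6, 0.4, -0.9]
grip_width: 0.0189
```

Request:
{"op": "move_arm", "data": {"targets": [0.22, -0.15, 0.02, 0, -0.01, 0.22, -0.35, 0.05, 0, -0.02, 0.22, -0.6, 0.07, 0, -0.03, 0.22, -0.8, 0.1, 0, -0.04, 0.22, -1, 0.1, 0.02, -0.054, 0.22, -1, 0.1, 0.02, -0.054, 0.22, -1, 0.1, 0.02, -0.054, 0.22, -1, 0.1, 0.02, -0.054, 0.22, -1, 0.1, 0.02, -0.054, 0.22, -1, 0.1, 0.02, -0.054]}}

```text
time_s: 33.55
position: [0.5786, 0.0304, 0.3485]
tool_rot: [2.258, -2.184, 0.001]
ft_force: [-0.1, -0.4, 0.4]
grip_width: 0.0185
```

```bash
python3 go.py -88.2 .581,.3,.33
```

```text
t 33.55 pos [0.5786 0.0304 0.3485] xang -88.08 F [-0.1 -0.4  0.4] w 0.0185 tilt 0.02
.581,.3,.33 -> [-1.347 -0.057  0.092] turn 0.0006
```

Request:
{"op": "move_arm", "data": {"targets": [0.22, -0.15, -0.01, 0, 0, 0.22, -0.35, -0.02, 0, 0, 0.22, -0.55, -0.03, 0, 0, 0.22, -0.75, -0.04, 0, 0, 0.22, -1, -0.04, 0, 0, 0.22, -1, -0.04, 0, 0, 0.22, -1, -0.04, 0, 0, 0.22, -1, -0.04, 0, 0, 0.22, -1, -0.04, 0, 0, 0.22, -1, -0.04, 0, 0]}}

```text
time_s: 34.55
position: [0.5798, 0.2304, 0.3484]
tool_rot: [2.258, -2.184, 0.001]
ft_force: [0.4, 0.9, -0.3]
grip_width: 0.0188
```

```bash
python3 go.py -88.2 .581,.3,.28
python3 - <<'E'
from h import *
c=cam("wrist"); save(c,"w21.png",None,1.25)
E
```

```text
t 34.55 pos [0.5798 0.2304 0.3484] xang -88.09 F [ 0.4  0.9 -0.3] w 0.0188 tilt 0.02
.581,.3,.28 -> [-0.348 -0.017  0.342] turn 0.0006
```

View pics/w21.png

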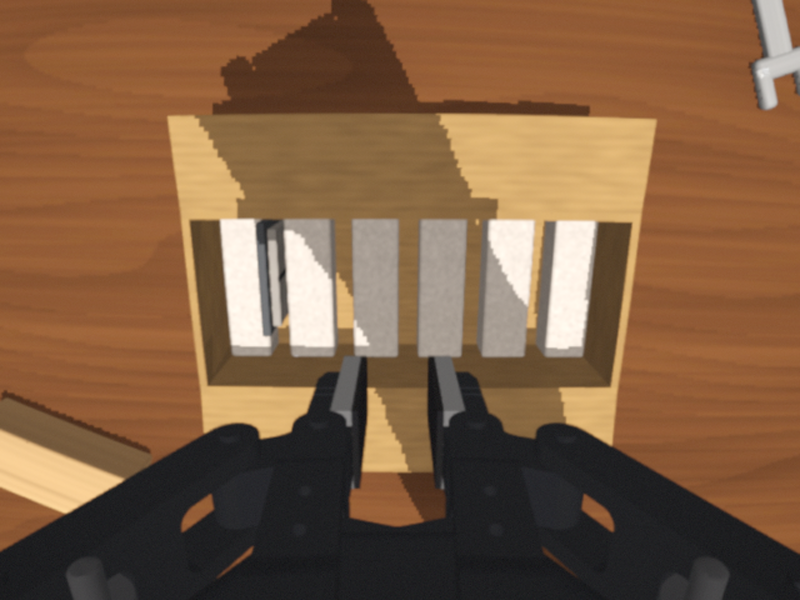

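Request:
{"op": "move_arm", "data": {"targets": [0.22, -0.1, -0.01, 0, 0, 0.22, -0.25, -0.017, 0.05, 0, 0.22, -0.34, -0.017, 0.12, 0, 0.22, -0.348, -0.017, 0.22, 0, 0.22, -0.348, -0.017, 0.3, 0, 0.22, -0.348, -0.017, 0.342, 0, 0.22, -0.348, -0.017, 0.342, 0, 0.22, -0.348, -0.017, 0.342, 0, 0.22, -0.348, -0.017, 0.342, 0, 0.22, -0.348, -0.017, 0.342, 0]}}

```text
time_s: 35.6
position: [0.5807, 0.3015, 0.2808]
tool_rot: [-2.259, 2.181, -0.001]
ft_force: [0.3, -0.2, -0.5]
grip_width: 0.019
```

```bash
python3 go.py -88.2 .581,.3,.206
python3 - <<'E'
from h import *
c=cam("wrist"); save(c,"w22.png",None,1.25)
E
```

```text
t 35.6 pos [0.5807 0.3015 0.2808] xang -87.98 F [ 0.3 -0.2 -0.5] w 0.019 tilt 0.08
.581,.3,.206 -> [ 0.008 -0.001  0.374] turn 0.0012
```

View pics/w22.png

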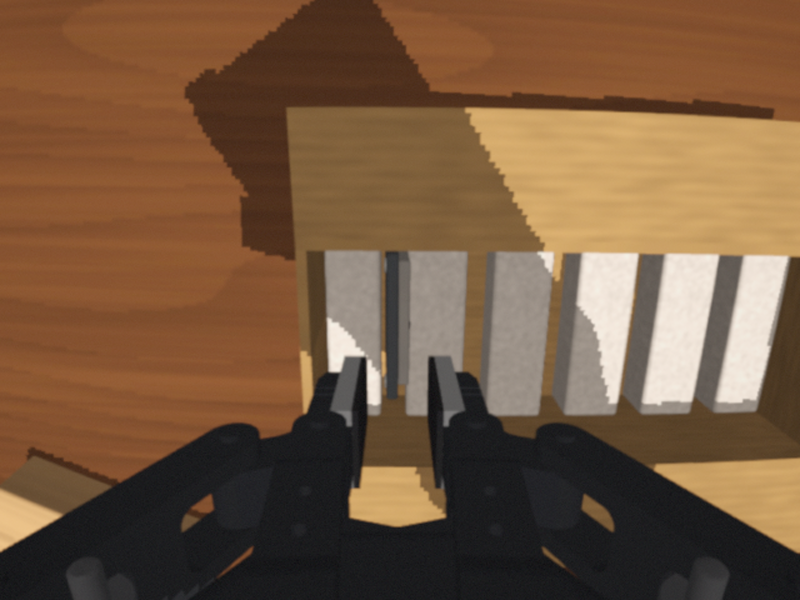

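Request:
{"op": "move_arm", "data": {"targets": [0.22, 0.002, 0, 0.04, 0.001, 0.22, 0.002, 0, 0.1, 0.001, 0.22, 0.002, 0, 0.18, 0.001, 0.22, 0.002, 0, 0.26, 0.001, 0.22, 0.002, 0, 0.33, 0.001, 0.22, 0.002, 0, 0.373, 0.001, 0.22, 0.002, 0, 0.373, 0.001, 0, 0.002, 0, 0.373, 0.001, 0, 0.002, 0, 0.373, 0.001, 0, 0.002, 0, 0.373, 0.001], "force": 60}}

```text
time_s: 36.65
position: [0.5805, 0.3016, 0.2059]
tool_rot: [-2.256, 2.184, 0.0]
ft_force: [-0.2, 1.8, -1.7]
grip_width: 0.0085
```

```bash
python3 go.py -97.6
```

```text
t 36.65 pos [0.5805 0.3016 0.2059] xang -88.13 F [-0.2  1.8 -1.7] w 0.0085 tilt 0.08
```

Request:
{"op": "move_arm", "data": {"targets": [0, 0, 0, -0.05, 0, 0, 0, 0, -0.15, 0, 0, 0, 0, -0.25, 0, 0, 0, 0, -0.35, 0, 0, 0, 0, -0.45, 0, 0, 0, 0, -0.58, 0, 0, 0.1, 0, -0.58, 0.01, 0, 0.3, 0, -0.58, 0.02, 0, 0.5, 0, -0.58, 0.03, 0, 0.7, 0, -0.58, 0.04]}}

```text
time_s: 37.65
position: [0.5846, 0.1584, 0.3217]
tool_rot: [2.112, -2.325, 0.001]
ft_force: [0.6, -0.6, -2.1]
grip_width: 0.0085
```

```bash
python3 go.py -97.6 .5588,-.2676,.31
python3 - <<'E'
from h import *
c=cam("wrist"); save(c,"w23.png",(160,180,480,480),2)
E
```

```text
t 37.65 pos [0.5846 0.1584 0.3217] xang -95.49 F [ 0.6 -0.6 -2.1] w 0.0085 tilt 0.06
.5588,-.2676,.31 -> [ 2.133 -0.076  0.061] turn 0.0117
```

View pics/w23.png

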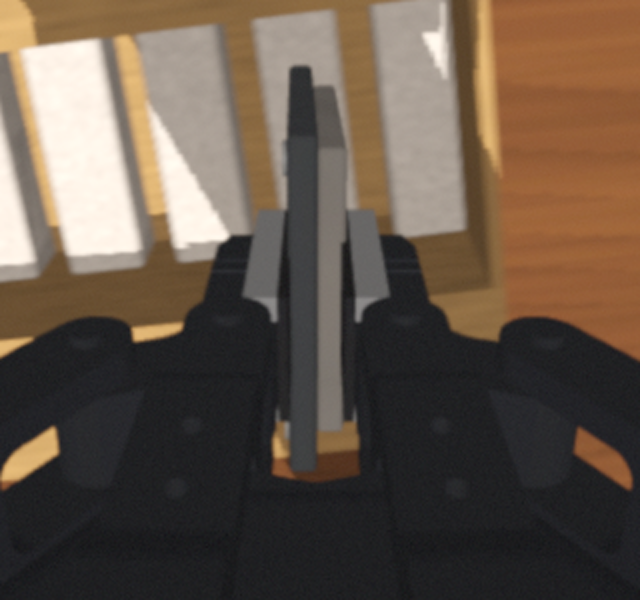

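Request:
{"op": "move_arm", "data": {"targets": [0, 0.1, -0.01, 0, 0.01, 0, 0.3, -0.02, 0, 0.012, 0, 0.5, -0.02, 0, 0.012, 0, 0.75, -0.03, 0, 0.012, 0, 0.95, -0.04, 0, 0.012, 0, 1, -0.04, 0, 0.012, 0, 1, -0.04, 0, 0.012, 0, 1, -0.04, 0, 0.012, 0, 1, -0.04, 0, 0.012, 0, 1, -0.04, 0, 0.012]}}

```text
time_s: 38.7
position: [0.5744, -0.0369, 0.3213]
tool_rot: [-2.074, 2.359, 0.001]
ft_force: [1.0, -0.8, -0.4]
grip_width: 0.0087
```

```bash
python3 go.py -97.6 .5588,-.2676,.32
```

```text
t 38.7 pos [ 0.5744 -0.0369  0.3213] xang -97.36 F [ 1.  -0.8 -0.4] w 0.0087 tilt 0.04
.5588,-.2676,.32 -> [ 1.154 -0.07   0.006] turn 0.0013
```

Request:
{"op": "move_arm", "data": {"targets": [0, 0.1, -0.01, 0, 0.001, 0, 0.3, -0.02, 0, 0.001, 0, 0.5, -0.03, 0, 0.001, 0, 0.75, -0.05, 0, 0.001, 0, 0.95, -0.06, 0, 0.001, 0, 1, -0.061, 0, 0.001, 0, 1, -0.061, 0, 0.001, 0, 1, -0.061, 0, 0.001, 0, 1, -0.061, 0, 0.001, 0, 1, -0.061, 0, 0.001]}}

```text
time_s: 39.7
position: [0.5608, -0.2367, 0.3214]
tool_rot: [-2.07, 2.362, 0.001]
ft_force: [0.6, 0.1, -0.2]
grip_width: 0.0088
```

```bash
python3 go.py -97.6 .5588,-.2676,.25
```

```text
t 39.7 pos [ 0.5608 -0.2367  0.3214] xang -97.53 F [ 0.6  0.1 -0.2] w 0.0088 tilt 0.04
.5588,-.2676,.25 -> [ 0.155 -0.01   0.357] turn 0.0004
```

Request:
{"op": "move_arm", "data": {"targets": [0, 0.08, -0.005, 0, 0, 0, 0.14, -0.01, 0, 0, 0, 0.15, -0.01, 0.05, 0, 0, 0.15, -0.01, 0.12, 0, 0, 0.15, -0.01, 0.2, 0, 0, 0.15, -0.01, 0.28, 0, 0, 0.15, -0.01, 0.34, 0, 0, 0.15, -0.01, 0.36, 0, 0, 0.15, -0.01, 0.36, 0, 0, 0.15, -0.01, 0.36, 0]}}

```text
time_s: 40.7
position: [0.5585, -0.2686, 0.2496]
tool_rot: [-2.067, 2.365, -0.001]
ft_force: [0.0, 0.0, -0.9]
grip_width: 0.0082
```

```bash
python3 go.py -97.6 .5588,-.2676,.2125
python3 - <<'E'
from h import *
c=cam("wrist"); save(c,"w24.png",None,1.25)
E
```

```text
t 40.7 pos [ 0.5585 -0.2686  0.2496] xang -97.68 F [ 0.   0.  -0.9] w 0.0082 tilt 0.03
.5588,-.2676,.2125 -> [-0.005 -0.001  0.186] turn -0.0005
```

View pics/w24.png

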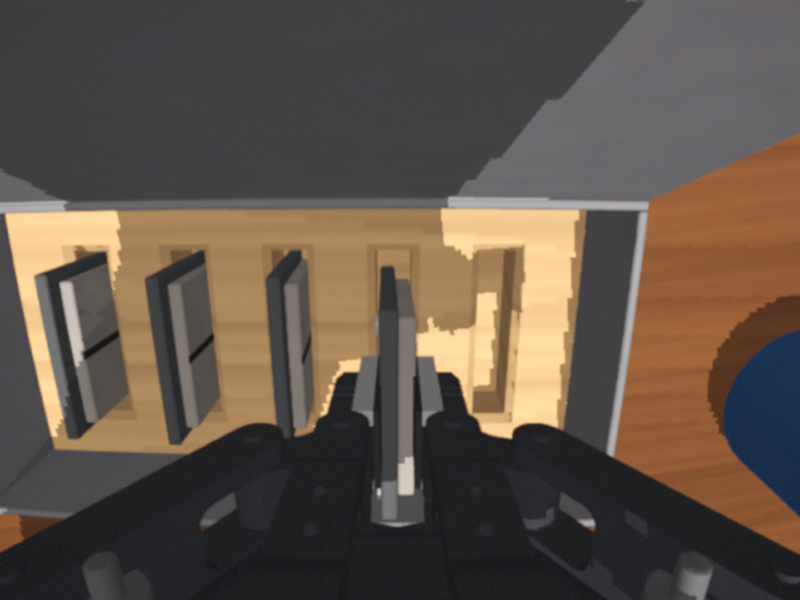

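Request:
{"op": "move_arm", "data": {"targets": [0, -0.005, 0, 0.02, 0, 0, -0.005, 0, 0.04, 0, 0, -0.005, 0, 0.06, 0, 0, -0.005, 0, 0.08, 0, 0, -0.005, 0, 0.1, 0, 0, -0.005, 0, 0.12, 0, 0, -0.005, 0, 0.14, 0, 0, -0.005, 0, 0.16, 0, 0, -0.005, 0, 0.175, 0, 0, -0.005, 0, 0.185, 0]}}

```text
time_s: 41.75
position: [0.5583, -0.2676, 0.2119]
tool_rot: [2.067, -2.365, -0.0]
ft_force: [-0.5, -0.3, -1.1]
grip_width: 0.0085
```

```bash
python3 go.py -97.6
```

```text
t 41.75 pos [ 0.5583 -0.2676  0.2119] xang -97.69 F [-0.5 -0.3 -1.1] w 0.0085 tilt 0.02
```

Request:
{"op": "move_arm", "data": {"targets": [0.22, 0, 0, 0, 0, 0.22, 0, 0, 0, 0, 0.22, 0, 0, 0, 0, 0.22, 0, 0, -0.05, 0, 0.22, 0, 0, -0.15, 0, 0.22, 0, 0, -0.3, 0, 0.22, 0, 0, -0.45, 0, 0.22, 0, 0, -0.6, 0, 0.22, 0, 0, -0.8, 0, 0, 0, 0, -1, 0]}}

```text
time_s: 42.75
position: [0.5579, -0.2674, 0.4147]
tool_rot: [-2.067, 2.365, -0.0]
ft_force: [0.3, 0.6, -0.3]
grip_width: 0.0051
```

```bash
python3 go.py -97.6 .53,-.2279,.44 
python3 - <<'E'
from h import *
c=cam("wrist"); save(c,"w25.png",None,1.25)
c=cam("side"); save(c,"s25.png",(270,120,400,400),2.1)
c=cam("top"); save(c,"t25.png")
E
```

```text
t 42.75 pos [ 0.5579 -0.2674  0.4147] xang -97.68 F [ 0.3  0.6 -0.3] w 0.0051 tilt 0.02
.53,-.2279,.44 -> [-0.177  0.165 -0.126] turn -0.0005
```

View pics/w25.png

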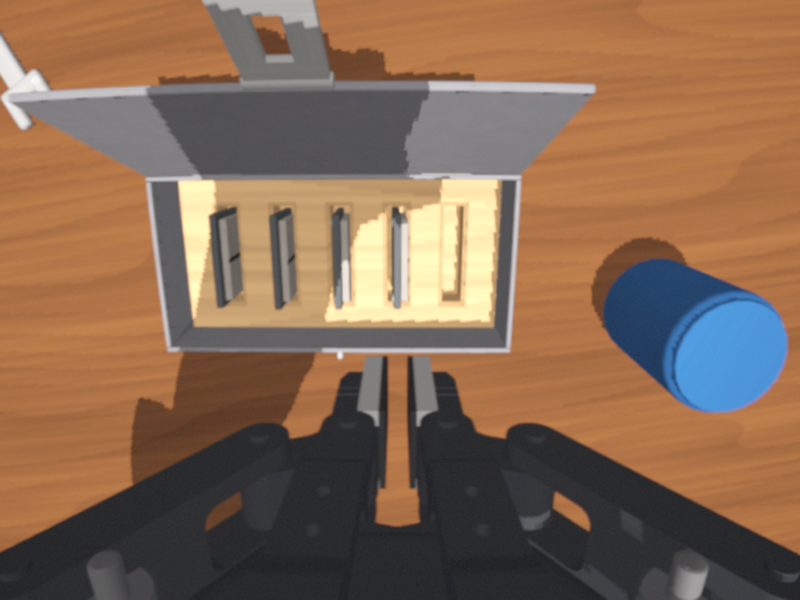

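View pics/t25.png

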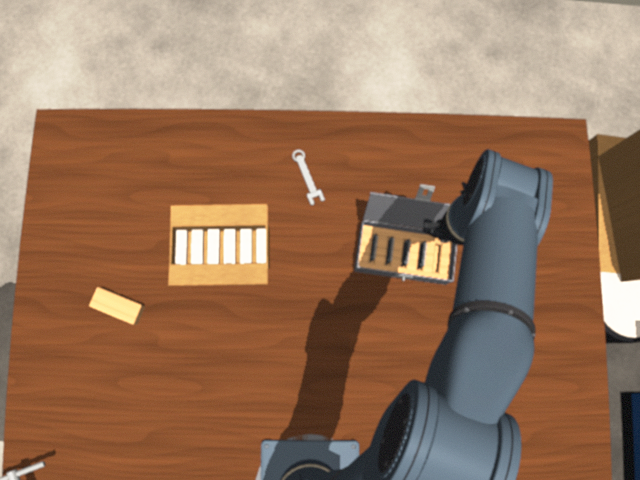

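View pics/s25.png

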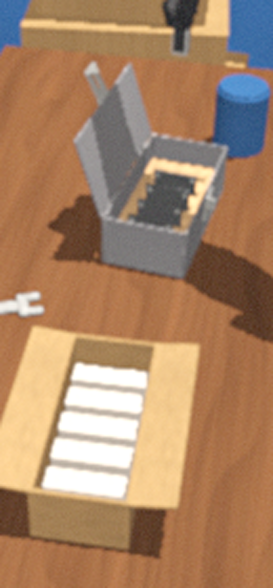

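```bash
python3 go.py -97.6 .59,-.16,.45 .7318,-.1748,.45 .7318,-.1748,.313
python3 - <<'E'
from h import *
from slot import *
for p in [[.6766,-.2425],[.6722,-.1245],[.6427,-.3549]]: d=np.array(p)-C; print("local",d@ex,d@ey)
E
```

```text
t 42.9 pos [ 0.5586 -0.2677  0.4163] xang -97.7 F [ 0.1 -0.4  0.1] w -0.0002 tilt 0.38
.59,-.16,.45 -> [-0.555 -0.084 -0.169] turn -0.0005
.7318,-.1748,.45 -> [-0.576 -0.797 -0.165] turn -0.0005
.7318,-.1748,.313 -> [-0.577 -0.792  0.52 ] turn -0.0005
local 0.11423547474254048 0.0005534531112808625
local 0.09422656083392025 0.11692786337486683
local 0.0955400278113738 -0.1153493089957713
```

Request:
{"op": "move_arm", "data": {"targets": [0, -0.1, 0, -0.1, 0, 0, -0.25, -0.05, -0.17, 0, 0, -0.4, -0.1, -0.17, 0, 0, -0.5, -0.25, -0.17, 0, 0, -0.577, -0.4, -0.17, 0, 0, -0.577, -0.55, -0.17, 0, 0, -0.577, -0.7, -0.17, 0, 0, -0.577, -0.79, -0.17, 0, 0, -0.577, -0.79, -0.17, 0, 0, -0.577, -0.79, -0.17, 0]}}

```text
time_s: 43.9
position: [0.7302, -0.1743, 0.4451]
tool_rot: [2.067, -2.364, -0.002]
ft_force: [-0.8, 0.1, -0.1]
grip_width: 0.0
```

```bash
python3 go.py -97.6 .7318,-.1748,.313
python3 - <<'E'
from h import *
c=cam("side"); save(c,"s26.png",(230,100,430,300),3)
E
```

```text
t 43.9 pos [ 0.7302 -0.1743  0.4451] xang -97.68 F [-0.8  0.1 -0.1] w 0.0 tilt 0.11
.7318,-.1748,.313 -> [ 0.001 -0.01   0.661] turn -0.0004
```

View pics/s26.png

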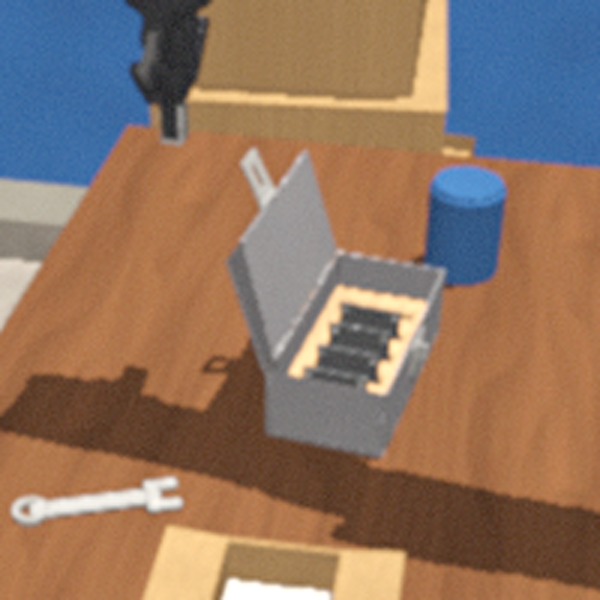

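Request:
{"op": "move_arm", "data": {"targets": [0, 0, -0.01, 0.1, 0, 0, 0, -0.01, 0.2, 0, 0, 0, -0.01, 0.3, 0, 0, 0, -0.01, 0.4, 0, 0, 0, -0.01, 0.5, 0, 0, 0, -0.01, 0.6, 0, 0, 0, -0.01, 0.66, 0, 0, 0, -0.01, 0.66, 0, 0, 0, -0.01, 0.66, 0, 0, 0, -0.01, 0.66, 0]}}

```text
time_s: 44.95
position: [0.7326, -0.1747, 0.3158]
tool_rot: [-2.067, 2.365, -0.003]
ft_force: [-0.4, 0.3, 0.9]
grip_width: 0.0004
```

```bash
python3 go.py -97.6
python3 - <<'E'
from h import *
c=cam("side"); save(c,"s27.png",(230,100,430,300),3)
E
```

```text
t 44.95 pos [ 0.7326 -0.1747  0.3158] xang -97.69 F [-0.4  0.3  0.9] w 0.0004 tilt 0.11
```

View pics/s27.png

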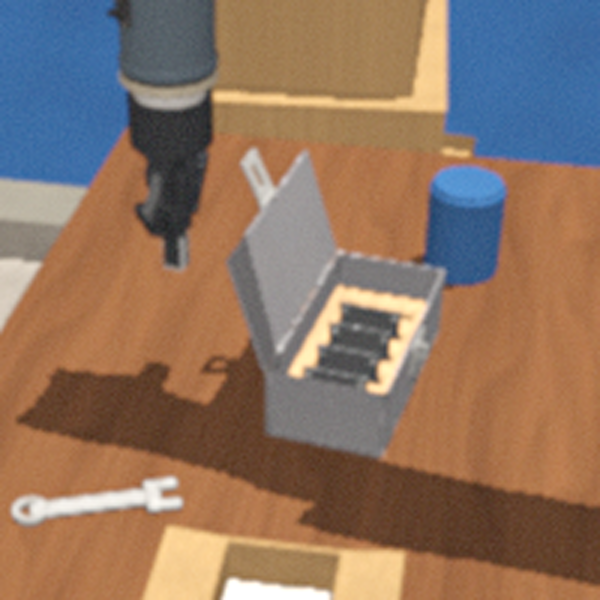

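Request:
{"op": "move_arm", "data": {"targets": [0, 0, 0.05, 0, 0, 0, 0, 0.1, 0, 0, 0, 0, 0.16, 0, 0, 0, 0, 0.22, 0, 0, 0, 0, 0.28, 0, 0, 0, 0, 0.34, 0, 0, 0, 0, 0.4, 0, 0, 0, 0, 0.45, 0, 0, 0, 0, 0.5, 0, 0, 0, 0, 0.55, 0, 0]}}

```text
time_s: 46.0
position: [0.6233, -0.1598, 0.315]
tool_rot: [-2.067, 2.364, -0.003]
ft_force: [3.4, 0.0, -2.2]
grip_width: 0.0003
```

```bash
python3 go.py -97.6
python3 - <<'E'
from h import *
c=cam("side"); save(c,"s28.png",(230,100,430,300),3)
E
```

```text
t 46.0 pos [ 0.6233 -0.1598  0.315 ] xang -97.68 F [ 3.4  0.  -2.2] w 0.0003 tilt 0.12
```

View pics/s28.png

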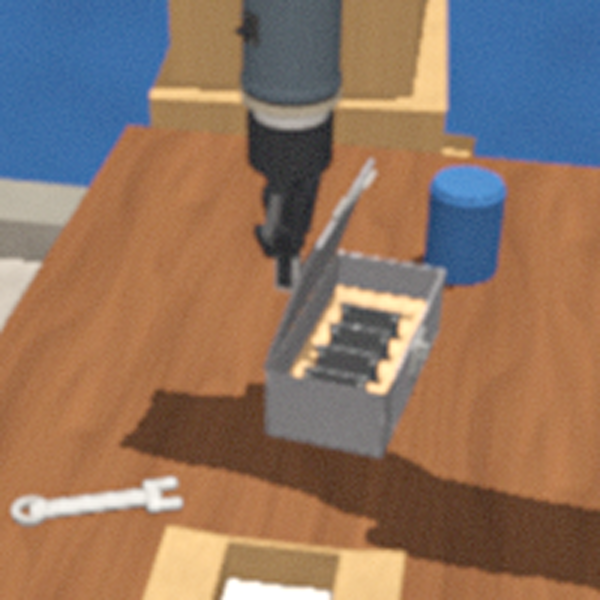

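Request:
{"op": "move_arm", "data": {"targets": [0, 0, 0.05, 0, 0, 0, 0, 0.1, 0, 0, 0, 0, 0.15, 0, 0, 0, 0, 0.2, 0, 0, 0, 0, 0.24, 0, 0, 0, 0, 0.28, 0, 0, 0, 0, 0.32, 0, 0, 0, 0, 0.36, 0, 0, 0, 0, 0.36, 0, 0, 0, 0, 0.36, 0, 0]}}

```text
time_s: 47.05
position: [0.552, -0.1503, 0.3144]
tool_rot: [-2.067, 2.365, -0.0]
ft_force: [-0.4, 0.8, 0.7]
grip_width: 0.0001
```

```bash
python3 go.py -97.6
python3 - <<'E'
from h import *
c=cam("side"); save(c,"s29.png",(230,100,430,300),3)
E
```

```text
t 47.05 pos [ 0.552  -0.1503  0.3144] xang -97.69 F [-0.4  0.8  0.7] w 0.0001 tilt 0.02
```

View pics/s29.png

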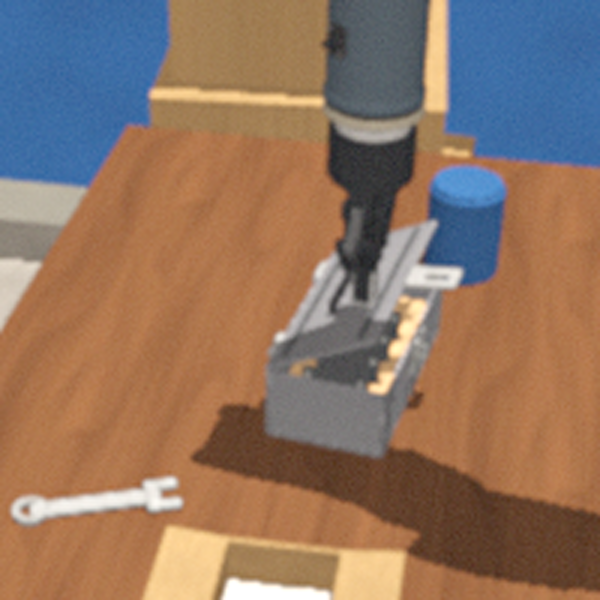

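Request:
{"op": "move_arm", "data": {"targets": [0, 0, 0, 0, 0, 0, 0, 0, 0, 0, 0, 0, 0, 0, 0, 0, 0, 0, 0, 0, 0, 0, 0.05, 0.05, 0, 0, 0, 0.1, 0.1, 0, 0, 0, 0.12, 0.15, 0, 0, 0, 0.12, 0.2, 0, 0, 0, 0.12, 0.25, 0, 0, 0, 0.12, 0.28, 0]}}

```text
time_s: 48.1
position: [0.5285, -0.1471, 0.2572]
tool_rot: [2.067, -2.365, -0.001]
ft_force: [-0.9, -0.2, 0.4]
grip_width: -0.0001
```

```bash
python3 go.py -97.6
python3 - <<'E'
from h import *
c=cam("side"); save(c,"s30.png",(230,100,430,300),3)
E
```

```text
t 48.1 pos [ 0.5285 -0.1471  0.2572] xang -97.68 F [-0.9 -0.2  0.4] w -0.0001 tilt 0.03
```

View pics/s30.png

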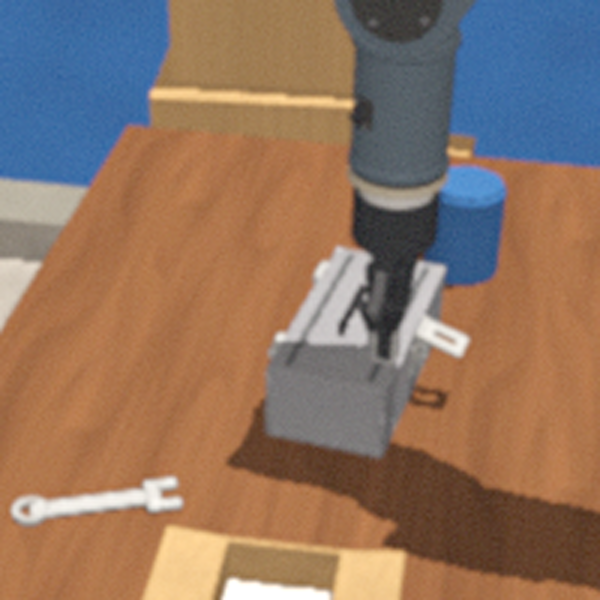

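Request:
{"op": "move_arm", "data": {"targets": [0, 0, 0, 0.01, 0, 0, 0, 0, 0.02, 0, 0, 0, 0, 0.025, 0, 0, 0, 0, 0.03, 0, 0, 0, 0, 0.035, 0, 0, 0, 0, 0.035, 0, 0, 0, 0, 0.035, 0, 0, 0, 0, 0.035, 0, 0, 0, 0, 0.035, 0, 0, 0, 0, 0.035, 0]}}

```text
time_s: 49.15
position: [0.5283, -0.1471, 0.2515]
tool_rot: [-2.067, 2.365, -0.0]
ft_force: [-0.3, 0.0, 5.5]
grip_width: 0.0003
```

```bash
python3 go.py -97.6
```

```text
t 49.15 pos [ 0.5283 -0.1471  0.2515] xang -97.69 F [-0.3  0.   5.5] w 0.0003 tilt 0.02
```

```bash
python3 go.py -97.6 .5038,-.2199,.42 
```

```text
t 49.15 pos [ 0.5283 -0.1471  0.2515] xang -97.69 F [-0.3  0.   5.5] w 0.0003 tilt 0.02
.5038,-.2199,.42 -> [ 0.377  0.072 -0.843] turn -0.0005
```

Request:
{"op": "move_arm", "data": {"targets": [0, 0, 0, -0.1, 0, 0, 0, 0, -0.25, 0, 0, 0.1, 0.02, -0.4, 0, 0, 0.2, 0.04, -0.55, 0, 0, 0.3, 0.06, -0.7, 0, 0, 0.377, 0.072, -0.843, 0, 0.19, 0.377, 0.072, -0.843, 0, 0.19, 0.377, 0.072, -0.843, 0, 0.19, 0.377, 0.072, -0.843, 0, 0.19, 0.377, 0.072, -0.843, 0]}}

```text
time_s: 50.15
position: [0.5039, -0.2191, 0.4187]
tool_rot: [2.068, -2.364, -0.003]
ft_force: [0.1, -0.3, -0.7]
grip_width: 0.0164
```

```bash
python3 go.py -97.6
python3 - <<'E'
from h import *
import pickle
c=cam("wrist"); save(c,"w31.png",None,1.25); pickle.dump(c,open("w31.pkl","wb"))
c=cam("side"); save(c,"s31.png",(290,160,410,270),5);pickle.dump(c,open("s31.pkl","wb"))
E
```

```text
t 50.15 pos [ 0.5039 -0.2191  0.4187] xang -97.62 F [ 0.1 -0.3 -0.7] w 0.0164 tilt 0.12
```

View pics/w31.png

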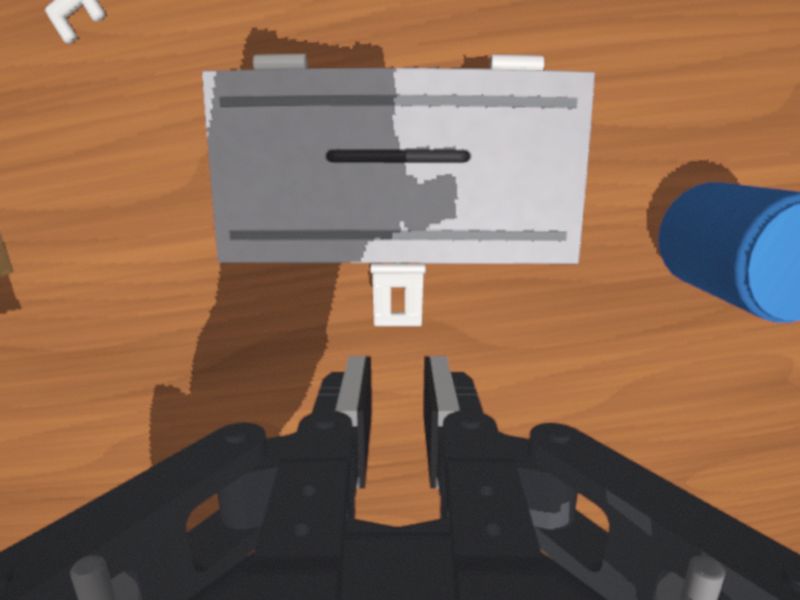

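View pics/s31.png

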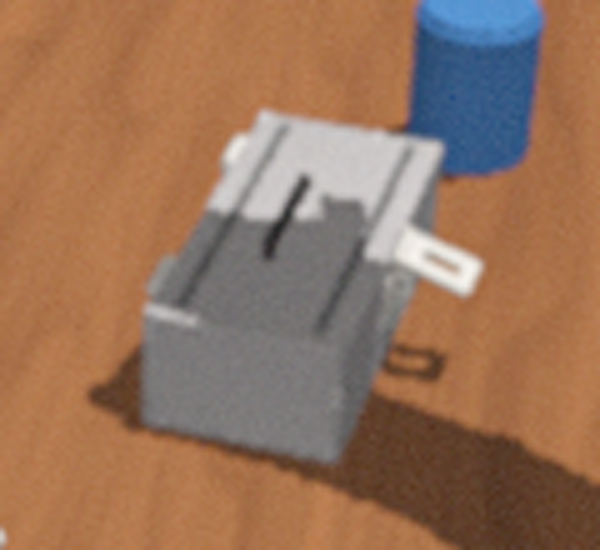

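```bash
python3 - <<'E'
from h import *
from slot import *
import pickle
w=pickle.load(open("w31.pkl","rb"));s=pickle.load(open("s31.pkl","rb"))
f=lambda x,y:((x+.5)/1.25-.5,(y+.5)/1.25-.5); g=lambda x,y:((x+.5)/5-.5+290,(y+.5)/5-.5+160)
for n,a,b in [("tip",(398,325),(477,280)),("hinge",(398,266),(405,243))]:
    P=tri([w,s],[f(*a),g(*b)]); d=P[:2]-C; print(n,P.round(4),"local",(d@ex).round(4),(d@ey).round(4))
for z in (.08,.07): 
  P=onz(w,[f(372,326),f(422,326),f(372,266),f(425,266)],z)[:,:2]-C; print(z,np.c_[P@ex,P@ey].round(4))
for l in (-.085,-.11,-.13): print(l,(C+ex*l).round(4))
E
```

```text
tip [ 0.4581 -0.2134  0.0618] local -0.1062 0.0004
hinge [ 0.5024 -0.2195  0.0777] local -0.0614 0.0003
0.08 [[-0.1003  0.0175]
 [-0.1002 -0.0152]
 [-0.0601  0.017 ]
 [-0.06   -0.0165]]
0.07 [[-0.1038  0.0181]
 [-0.1038 -0.0157]
 [-0.0623  0.0175]
 [-0.0623 -0.0171]]
-0.085 [ 0.4791 -0.2166]
-0.11 [ 0.4543 -0.2133]
-0.13 [ 0.4344 -0.2107]
```

```bash
python3 go.py -97.6 .472,-.2157,.265 .472,-.2157,.218
```

```text
t 50.25 pos [ 0.504  -0.2193  0.419 ] xang -97.63 F [0.8 0.1 0.4] w 0.0164 tilt 0.09
.472,-.2157,.265 -> [0.004 0.16  0.77 ] turn -0.0002
.472,-.2157,.218 -> [0.004 0.159 1.005] turn -0.0002
```

Request:
{"op": "move_arm", "data": {"targets": [0.19, 0.004, 0.05, 0.05, 0, 0.19, 0.004, 0.12, 0.15, 0, 0.19, 0.004, 0.16, 0.3, 0, 0.19, 0.004, 0.16, 0.45, 0, 0.19, 0.004, 0.16, 0.6, 0, 0.19, 0.004, 0.16, 0.7, 0, 0.19, 0.004, 0.16, 0.77, 0, 0.19, 0.004, 0.16, 0.77, 0, 0.19, 0.004, 0.16, 0.77, 0, 0.19, 0.004, 0.16, 0.77, 0]}}

```text
time_s: 51.25
position: [0.4724, -0.2164, 0.2666]
tool_rot: [-2.067, 2.365, -0.002]
ft_force: [-0.2, -1.0, 0.3]
grip_width: 0.0164
```

```bash
python3 go.py -97.6 .472,-.2157,.218
python3 - <<'E'
from h import *
c=cam("wrist"); save(c,"w32.png",None,1.25)
E
```

```text
t 51.25 pos [ 0.4724 -0.2164  0.2666] xang -97.68 F [-0.2 -1.   0.3] w 0.0164 tilt 0.06
.472,-.2157,.218 -> [-0.003  0.003  0.243] turn -0.0004
```

View pics/w32.png

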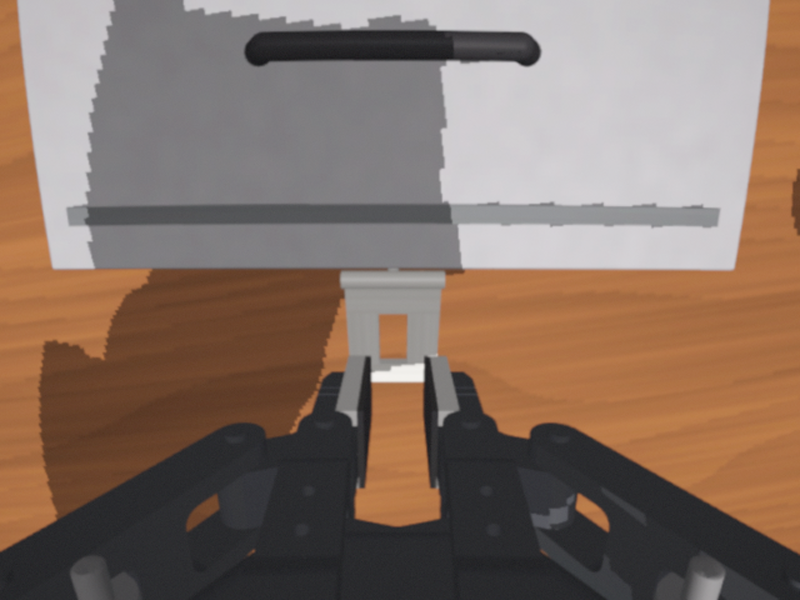

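Request:
{"op": "move_arm", "data": {"targets": [0.19, -0.004, 0.003, 0.03, 0, 0.19, -0.004, 0.003, 0.055, 0, 0.19, -0.004, 0.003, 0.08, 0, 0.19, -0.004, 0.003, 0.105, 0, 0.19, -0.004, 0.003, 0.13, 0, 0.19, -0.004, 0.003, 0.155, 0, 0.19, -0.004, 0.003, 0.18, 0, 0.19, -0.004, 0.003, 0.2, 0, 0.19, -0.004, 0.003, 0.22, 0, 0.19, -0.004, 0.003, 0.24, 0]}}

```text
time_s: 52.3
position: [0.4715, -0.2155, 0.2175]
tool_rot: [2.067, -2.365, -0.0]
ft_force: [-0.3, 0.5, 1.5]
grip_width: 0.0162
```

```bash
python3 go.py -97.6 .443,-.212,.215 .443,-.212,.200
python3 - <<'E'
from h import *
c=cam("side"); save(c,"s33.png",(290,160,410,270),5)
E
```

```text
t 52.3 pos [ 0.4715 -0.2155  0.2175] xang -97.69 F [-0.3  0.5  1.5] w 0.0162 tilt 0.01
.443,-.212,.215 -> [0.002 0.143 0.013] turn -0.0005
.443,-.212,.200 -> [0.002 0.143 0.088] turn -0.0005
```

View pics/s33.png

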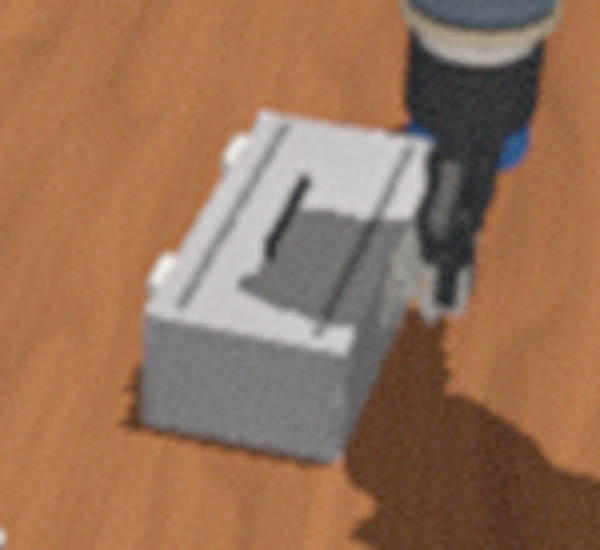

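Request:
{"op": "move_arm", "data": {"targets": [0.19, 0.002, 0.07, 0, 0, 0.19, 0.002, 0.143, 0, 0, 0.19, 0.002, 0.143, 0.04, 0, 0.19, 0.002, 0.143, 0.07, 0, 0.19, 0.002, 0.11, 0.07, 0, 0.19, 0.002, 0.07, 0.07, 0, 0.19, 0.002, 0.03, 0.07, 0, 0.19, 0.002, 0, 0.07, 0, 0.19, 0.002, -0.03, 0.07, 0, 0.19, 0.002, -0.06, 0.07, 0]}}

```text
time_s: 53.35
position: [0.4839, -0.2175, 0.2039]
tool_rot: [2.067, -2.365, -0.0]
ft_force: [-1.7, 1.0, -0.4]
grip_width: 0.0163
```

```bash
python3 go.py -97.6 .489,-.218,.203
python3 - <<'E'
from h import *
c=cam("side"); save(c,"s34.png",(290,160,410,270),5)
c=cam("wrist"); save(c,"w34.png",None,1.25)
E
```

```text
t 53.35 pos [ 0.4839 -0.2175  0.2039] xang -97.69 F [-1.7  1.  -0.4] w 0.0163 tilt 0.01
.489,-.218,.203 -> [-0.001 -0.026  0.005] turn -0.0005
```

View pics/s34.png

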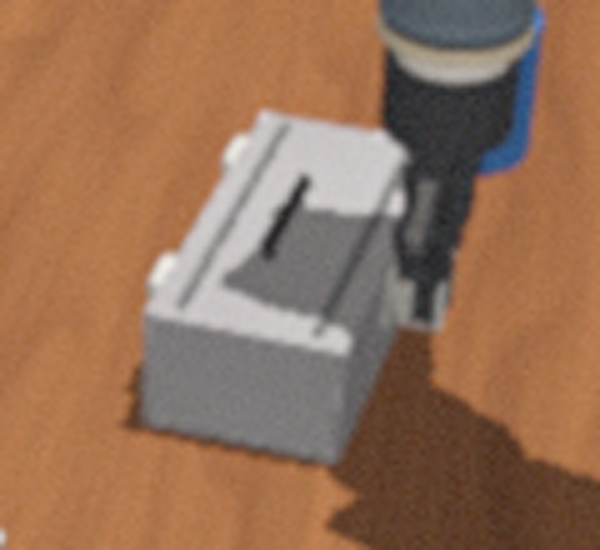

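View pics/w34.png

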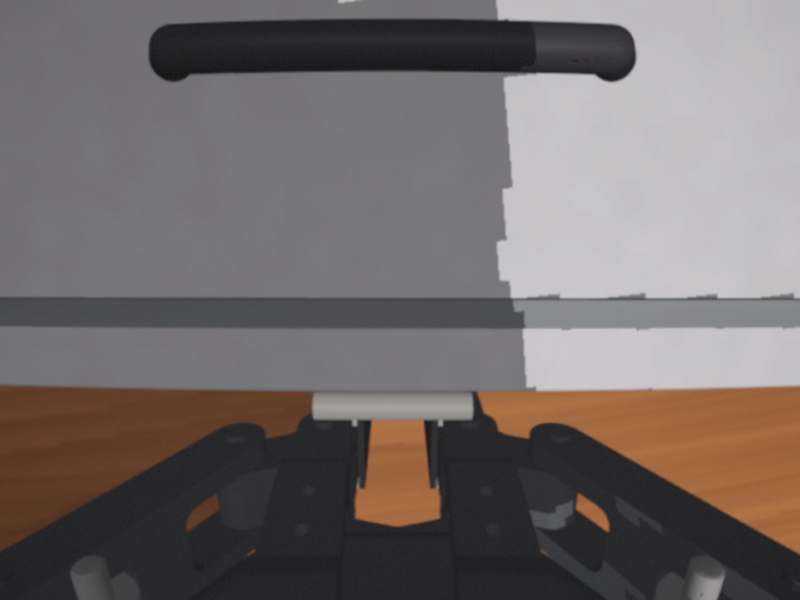

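Request:
{"op": "move_arm", "data": {"targets": [0.19, -0.001, -0.005, 0, 0, 0.19, -0.001, -0.01, 0, 0, 0.19, -0.001, -0.015, 0, 0, 0.19, -0.001, -0.02, 0, 0, 0.19, -0.001, -0.025, 0, 0, 0.19, -0.001, -0.03, 0, 0, 0.19, -0.001, -0.03, 0, 0, 0.19, -0.001, -0.03, 0, 0, 0.19, -0.001, -0.03, 0, 0, 0.19, -0.001, -0.03, 0, 0]}}

```text
time_s: 54.45
position: [0.4867, -0.2179, 0.2031]
tool_rot: [2.064, -2.363, -0.009]
ft_force: [-9.7, 2.2, 0.8]
grip_width: 0.0165
```

```bash
python3 go.py -97.6
```

```text
t 54.45 pos [ 0.4867 -0.2179  0.2031] xang -97.73 F [-9.7  2.2  0.8] w 0.0165 tilt 0.4
```

Request:
{"op": "move_arm", "data": {"targets": [0.19, 0, -0.005, 0, 0, 0.19, 0, -0.01, 0, 0, 0.19, 0, -0.015, 0, 0, 0.19, 0, -0.015, 0, 0, 0.19, 0, -0.015, 0, 0, 0.19, 0, 0, 0, 0, 0.19, 0, 0.03, 0, 0, 0.19, 0, 0.08, 0, 0, 0.19, 0, 0.15, 0, 0, 0.19, 0, 0.2, 0, 0]}}

```text
time_s: 55.45
position: [0.4488, -0.2127, 0.2041]
tool_rot: [-2.067, 2.365, -0.001]
ft_force: [0.0, -0.4, 0.3]
grip_width: 0.0163
```

Request:
{"op": "move_arm", "data": {"targets": [0.19, 0, 0.05, 0, 0, 0.19, 0, 0.05, -0.1, 0, 0.19, 0, 0.05, -0.2, 0, 0.19, 0, 0.05, -0.4, 0, 0.19, 0, 0.05, -0.6, 0, 0.19, -0.2, 0.05, -0.8, 0, 0.19, -0.4, 0.05, -0.9, 0, 0.19, -0.6, 0.05, -0.9, 0, 0.19, -0.8, 0.05, -0.9, 0, 0.19, -0.8, 0.05, -0.9, 0]}}

```text
time_s: 56.45
position: [0.4616, -0.0477, 0.3845]
tool_rot: [-2.075, 2.355, 0.0]
ft_force: [0.1, 0.5, -0.1]
grip_width: 0.0161
```

```bash
python3 go.py -97.6
python3 - <<'E'
from h import *
import pickle
c=cam("wrist"); save(c,"w36.png",None,1.25); pickle.dump(c,open("w36.pkl","wb"))
c=cam("side"); save(c,"s36.png",(290,160,410,270),5);pickle.dump(c,open("s36.pkl","wb"))
c=cam("top"); save(c,"t36.png",(340,170,490,300),5)
E
```

```text
t 56.45 pos [ 0.4616 -0.0477  0.3845] xang -97.25 F [ 0.1  0.5 -0.1] w 0.0161 tilt 0.18
```

View pics/w36.png

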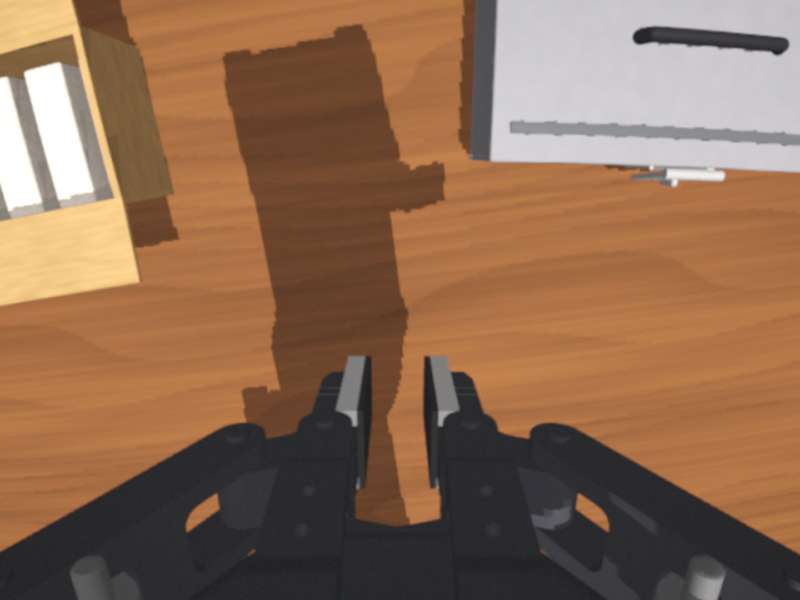

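View pics/s36.png

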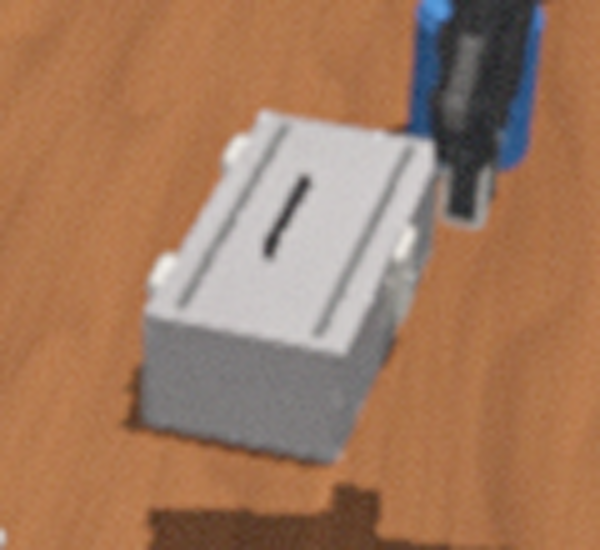

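View pics/t36.png

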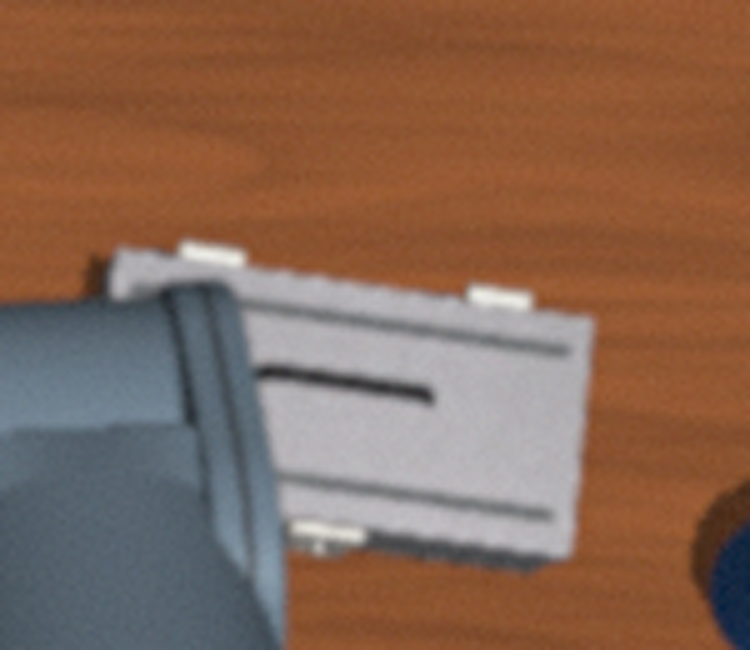

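```bash
python3 - <<'E'
from h import *
from slot import *
import pickle
w=pickle.load(open("w36.pkl","rb"))
save(w,"w37.png",(480,110,600,170),6.5)
def P(x,y,z): q=C+ex*x+ey*y; return [q[0],q[1],z]
h=(-.0605,.0745)
for a in (0,.1,.25,.4):
    p=proj(w,[P(h[0],.016,h[1]),P(h[0]-.045*np.sin(a),.016,h[1]-.045*np.cos(a))])
    print(a,((p-[480,110]+.5)*6.5-.5).round(0).tolist())
print("front wall z.03",((proj(w,[P(-.058,.016,.03),P(-.058,.016,.074),P(-.058,.116,.074)])-[480,110]+.5)*6.5).round(0).tolist())
E
```

```text
0 [[344.0, 172.0], [160.0, 159.0]]
0.1 [[344.0, 172.0], [157.0, 196.0]]
0.25 [[344.0, 172.0], [155.0, 250.0]]
0.4 [[344.0, 172.0], [157.0, 303.0]]
front wall z.03 [[165.0, 139.0], [345.0, 148.0], [-572.0, 125.0]]
```

View pics/w37.png

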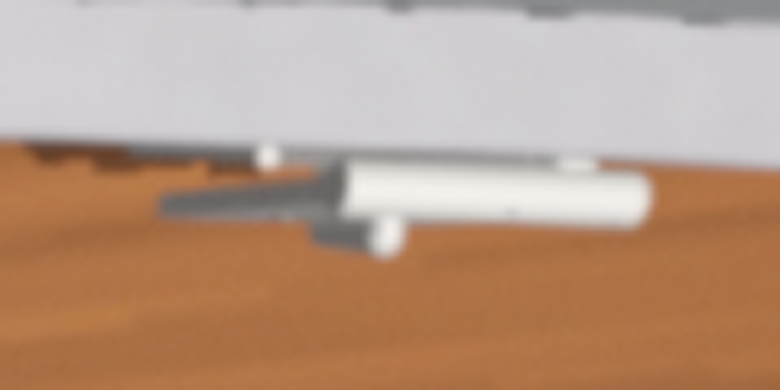

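```bash
python3 - <<'E'
from station import manip
print(manip.job_done())
E
```

```text
the job is handed in; nothing more can be done
None
```

The job is handed in, at about 56 s of the 210 s allowed. I folded both carton flaps right back and moved all four pads (the groove at y = +40 was empty) into slots 4, 3, 2 and 1. I then pushed the lid shut and swung the hasp down over the staple.

**Pads:** the wrist view before closing showed all four pads upright and seated in their own slots and the carton empty. They went in with under 2 N of force. They are out of sight under the lid, so I could not re-check them afterwards.

**Lid:** pressing on it met its top at about 78.5 mm, against 78 mm expected when shut.

**Hasp:** it stands at roughly 0.07 rad in the last wrist image, against a limit of 0.25 rad, with the staple through its slot. It stopped there with about 10 N on it, after which I pressed about 3 mm further. It may therefore lie a few millimetres off the front at its tip.

**Bystanders:** the tin, block and spanner looked unmoved in the pictures, though I did not re-measure them at the end. The gripper was clear of everything.

**Disagreement:** the top and wrist cameras differed by about 2–3 mm on where the case was. I used the wrist values, with a 0.8 mm correction.

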